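Sweep the glue-up panel clear and trace its seam

ROBOT

A 6-joint arm with a two-finger parallel gripper is mounted at the origin on the work surface. World frame = base frame: x ahead of the robot, y to its left, z up, the work surface at z = 0. Lengths are in m, angles in rad, forces in N, time in s.
With the tool pointing down it reaches from about 0.35 to 0.975 m from the base axis. Payload 4.9 kg.
Tool frame: the origin (TCP) lies on the centre line of the jaws, within the pads' length; the fingertips stand 19 mm ahead of it and the grasp point (between the pads) is the TCP; z points along the fingers, y is the line along which they close (so a half turn about z gives the same grasp; the last joint's range is limited). The gripper opens to 85 mm and grips with 20 to 120 N. Pads are 22 mm wide; open, the fingers measure 114 mm over their backs; the gripper's body (76 mm by 85 mm) begins 54 mm behind the grasp point. The pads swing forward as they close: fully open they stand 13 mm farther back than shut.
Start: joints at [-1.321, 0.053, 1.613, -0, 1.476, -0.119], TCP at [0.225, -0.583, 0.214] pointing down, gripper open.
Joint ranges: [-3.01, 3.01], [-1.01, 2.22], [0.06, 2.58], [-1.02, 4.17], [0.09, 2.62], [-3.14, 3.14]. Speed limits (rad/s): [2.57, 2.57, 3.14, 3.14, 3.14, 3.14].

INTERFACE

Orientations are given as a unit quaternion [w, x, y, z].
In Python, from plant import state, grab_frame, ticket, spotter gives the robot as it stands.
- The arm moves only by the tool apply_moves, never from a script. Its argument "series" is a list of rows, each an object of numbers: "jaw": the closure, from 0 (fully open) to 1 (shut); "dx", "dy", "dz": the shift along the tool's x, y, z in mm; "turn": the turn about the tool's z in rad. A call has 1 to 5 rows; each row is the pose to reach, as a shift and turn from the pose commanded when the call began, along the tool's axes at that moment; what a row does not reach only later rows make up. A row lasts 1/12 s, in which the tool goes at most 41.7 mm and 7.16 degrees, less where a joint would pass 70% of its speed; a pose out of reach is approached as far as the arm can. A call with a gripper value outside its range is refused whole. The fingers move at their own pace and stop on an object; the grip force is fixed at half the most. Time passes only in rows, so rows that repeat a pose let the fingers close. It gives the time, the measured TCP pose, the force, the opening and the grip force at its end, in the units of the state.
- state(): the state, without advancing time (a new reading comes with each control period).
- grab_frame(name): name is "scene" or "top" or "wrist"; returns a dict with "pixels" (480x640x3 uint8, red, green, blue), "mtx" (3x3 intrinsics, pixels), "camera_from_world" (4x4, takes a point from world to camera coordinates). Camera axes: x right, y down, z forward; pixel columns grow to the right and rows downward; lengths in m; the calibration is good to about 2 mm. A picture is of the moment at which its call begins. There is no depth.
- ticket.job_done(): hands the job in; it is judged then, once.
Trained networks look in a picture, given as the dict that the camera call returned (one of the last four; its "shot" number tells which), for a name from the list of things; names that differ only in an ending like _2 or _b are one class to them, and where a whole thing is asked for, a point or a joint stands for the part that bears it (a point fixed in the world has none). Each returns a list of dicts, best first, with "conf" (0 to 1); they miss things now and then, are a little off and sometimes report something else, mostly with a low value. They report only what shows in the picture. A call takes as long as a camera call. They do not tell look-alikes from the thing itself.
- spotter.outline_of(picture, target): "region" (480x640 bool, what is visible of it) and "extent" ([left, top, right, bottom] in pixels, round what is visible of it).
The state is a dict: "time": time; "joint_pos": joint angles; "joint_vel": joint speeds; "joint_efforts": joint torques, N m; "tool_pos": TCP position; "tool_rot": TCP orientation; "contact_force": force on the tool from outside, world axes, zero at the start; "ft_torque": the same for the moment, N m; "gripper_width": opening from 0.0 (shut) to 1.0 (fully open); "grasp_force": force on a finger pad.
Only numpy, scipy, OpenCV 4.12 (cv2) and the standard library are available. Lean on these libraries where they do the work, as an engineer would, in place of code of your own. Each camera call takes 0.05 s, during which the arm holds its last target. There are 200 camera calls.

TASK

With the hand sweeper, never with the hand itself, sweep all the offcuts off the glue-up panel into the scrap tray (one that falls beside the tray may be picked up by hand). Only when the panel is clear, draw the tracer's sprung tip along the seam to bed the joint down, from the red dot through both bends to the blue dot and back to the red dot, each way in one slow, unbroken stroke at 1 to 2 cm/s, the tip lightly pressed in but not bottomed, on the line all the way and touching the panel nowhere else. At the end the tracer must hang upright in its stand again, the sweeper stand on its green mat and every offcut lie in the tray, with the other things on the bench left alone.

Things in the scene. Friction and masses are not known exactly. Their poses are not given: they have to be found in the camera images.
- panel: Fixed glue-up panel, 260 x 260 mm, a lighter and a darker board joined, on bearers; origin at the centre of its underside on the table, flat top 80 mm above it; x, y along its edges, z up. Dark battens 12 mm wide, 16 mm high stand on the top along its -x and +x edges, 236 mm apart; the -y and +y edges are open, and the tray stands at the +y edge.
- tray: Fixed grey open scrap tray, 260 mm (x) by 140 mm (y), 45 mm high, walls and floor 4 mm; origin at the centre of its underside on the table; axes parallel to the panel's. Its rim is 35 mm below the panel's top and 3 mm from the panel's +y edge: what is pushed over that edge falls in.
- mat: Fixed green mat, 70 mm (x) by 150 mm (y), 3 mm thick, the sweeper's parking place; origin at the centre of its underside, on the table.
- sweeper: Loose hand sweeper (about 300 g) standing upright on the mat: a foot 34 mm thick (x), 120 mm wide (y), 36 mm high, with a rubber edge, and on its middle a yellow upright square grip 28 x 28 mm, from 36 to 120 mm above the origin. Origin at the centre of its underside, z up. It can push towards its +x or -x.
- stand: Fixed aluminium stand, 80 x 80 mm and 100 mm high, with a square 30 x 30 mm hole right through it from top to bottom; origin at the centre of its underside, on the table; x, y along its sides.
- tracer: Loose seam tracer (140 g) hanging upright in the stand, its collar on the stand's top: black collar 48 mm diameter, 8 mm thick; above it an orange square grip 24 x 24 mm, 8 to 78 mm above the origin; below it a steel shank 22 mm in diameter, 60 mm long, then the sprung brass tip. Origin on the axis at the collar's underside; z up the axis, x, y along the grip's sides.
- tracer_point (a point): The lowest point of the tracer's round brass tip (12 mm diameter), 85 mm below the tracer's origin when the tip is out.
- tracer_tip (a joint): How far the sprung tip is pushed in, 0 (out) to 0.012 m (fully in). The spring needs 1.2 N to start moving and 0.4 N more for each mm; 3 to 7 mm is a good pressure.
- seam_a: First straight part of the seam, a black line 6 mm wide on the panel's top, 65 mm long from the red dot (18 mm wide) to the first bend. Origin at its middle on the top surface; x along it towards the blue dot, z up.
- seam_b: Middle, slanting part of the seam, 92 mm long between the two bends; origin and axes as for the first part.
- seam_c: Last straight part of the seam, 65 mm long from the second bend to the blue dot (18 mm wide); origin and axes as for the first part.
- offcut0: Loose timber offcut, red, 62 mm (x) by 30 mm (y) by 22 mm (z), 35 g; origin at its centre. It begins flat on the panel, or is absent.
- offcut1: Loose timber offcut, blue, 60 mm (x) by 34 mm (y) by 22 mm (z), 35 g; origin at its centre. It begins flat on the panel, or is absent.
- offcut2: Loose timber offcut, dark brown bare wood, 66 mm (x) by 28 mm (y) by 22 mm (z), 35 g; origin at its centre. It begins flat on the panel, or is absent.
- offcut3: Loose timber offcut, green, 60 mm (x) by 30 mm (y) by 22 mm (z), 35 g; origin at its centre. It begins flat on the panel, or is absent.
- offcut4: Loose timber offcut, white, 64 mm (x) by 32 mm (y) by 22 mm (z), 35 g; origin at its centre. It begins flat on the panel, or is absent.
- offcut5: Loose timber offcut, yellow, 61 mm (x) by 36 mm (y) by 22 mm (z), 35 g; origin at its centre. It begins flat on the panel, or is absent.
- glue_bottle: Bystander, not to be disturbed: red glue bottle with white cap, 56 mm diameter, 150 mm tall; loose; origin at the centre of its underside.
- pen_jar: Bystander, not to be disturbed: white open jar, 72 mm diameter, 90 mm tall; loose; origin at the centre of its underside.
- stamp: Bystander, not to be disturbed: red rubber-stamp handle, 44 mm diameter, 80 mm tall; loose; origin at the centre of its underside.
- tape_roll: Bystander, not to be disturbed: brown tape roll lying flat, 90 mm diameter, 30 mm tall; loose; origin at the centre of its underside.
- spacer_block: Bystander, not to be disturbed: plain wooden block, 100 x 60 x 30 mm; loose; origin at the centre of its underside.
- mug: Bystander, not to be disturbed: blue mug with a handle, 76 mm diameter, 90 mm tall; loose; origin at the centre of its underside.
There are look-alikes about, which are no part of the job. Leave any purple or turquoise look-alike of the tracer alone.

How it is judged:
On the way, in this order (a step that is already met when the one before it is completed fails the run):
1. every offcut has been swept off the panel into the tray (x of offcut0 in the frame of tray between -0.13 and 0.13 m and y of offcut0 in the frame of tray between -0.07 and 0.07 m and z of each of offcut0, offcut1, offcut2, offcut3, offcut4, offcut5 in the frame of tray below 0.075 m and x of offcut1 in the frame of tray between -0.13 and 0.13 m and y of offcut1 in the frame of tray between -0.07 and 0.07 m and x of offcut2 in the frame of tray between -0.13 and 0.13 m and y of offcut2 in the frame of tray between -0.07 and 0.07 m and x of offcut3 in the frame of tray between -0.13 and 0.13 m and y of offcut3 in the frame of tray between -0.07 and 0.07 m and x of offcut4 in the frame of tray between -0.13 and 0.13 m and y of offcut4 in the frame of tray between -0.07 and 0.07 m and x of offcut5 in the frame of tray between -0.13 and 0.13 m and y of offcut5 in the frame of tray between -0.07 and 0.07 m), for 0.2 s.
2. the pressed-in tip is on the seam at the red dot (within 10 mm) (x of tracer_point in the frame of seam_a between -0.0425 and -0.0225 m and y of tracer_point in the frame of seam_a between -0.01 and 0.01 m and value of joint tracer_tip above 0.0005 m and height (world z) of tracer_point below 0.086 m), for 0.05 s.
3. the pressed-in tip is on the seam at the middle of the first straight (within 10 mm) (x of tracer_point in the frame of seam_a between -0.01 and 0.01 m and y of tracer_point in the frame of seam_a between -0.01 and 0.01 m and value of joint tracer_tip above 0.0005 m and height (world z) of tracer_point below 0.086 m), for 0.05 s.
4. the pressed-in tip is on the seam at the first bend (within 10 mm) (x of tracer_point in the frame of seam_a between 0.0225 and 0.0425 m and y of tracer_point in the frame of seam_a between -0.01 and 0.01 m and value of joint tracer_tip above 0.0005 m and height (world z) of tracer_point below 0.086 m), for 0.05 s.
5. the pressed-in tip is on the seam at the middle of the slanting part (within 10 mm) (x of tracer_point in the frame of seam_b between -0.01 and 0.01 m and y of tracer_point in the frame of seam_b between -0.01 and 0.01 m and value of joint tracer_tip above 0.0005 m and height (world z) of tracer_point below 0.086 m), for 0.05 s.
6. the pressed-in tip is on the seam at the second bend (within 10 mm) (x of tracer_point in the frame of seam_c between -0.0425 and -0.0225 m and y of tracer_point in the frame of seam_c between -0.01 and 0.01 m and value of joint tracer_tip above 0.0005 m and height (world z) of tracer_point below 0.086 m), for 0.05 s.
7. the pressed-in tip is on the seam at the middle of the last straight (within 10 mm) (x of tracer_point in the frame of seam_c between -0.01 and 0.01 m and y of tracer_point in the frame of seam_c between -0.01 and 0.01 m and value of joint tracer_tip above 0.0005 m and height (world z) of tracer_point below 0.086 m), for 0.05 s.
8. the pressed-in tip is on the seam at the blue dot (within 10 mm) (x of tracer_point in the frame of seam_c between 0.0225 and 0.0425 m and y of tracer_point in the frame of seam_c between -0.01 and 0.01 m and value of joint tracer_tip above 0.0005 m and height (world z) of tracer_point below 0.086 m), for 0.05 s.
9. the pressed-in tip is on the seam at the middle of the slanting part on the way back (within 10 mm) (all of step 5), for 0.05 s.
10. the pressed-in tip is on the seam at the red dot again (within 10 mm) (all of step 2), for 0.05 s.
At the end, for the whole second after the job is handed in: All offcuts at rest inside the tray (centres under 75 mm high); tracer hanging in its stand within 12 mm of the hole axis and 0.1 rad of upright, collar on the top within 6 mm; sweeper upright on its mat within 40 mm (mat x) and 50 mm (mat y) of its centre, tilted under 0.06 rad (all of step 1 and linear speed of each of offcut0, offcut1, offcut2, offcut3, offcut4, offcut5, tracer, sweeper below 0.03 m/s and horizontal distance between tracer and stand below 0.012 m and z of tracer in the frame of stand between 0.095 and 0.106 m and angle between tracer's own z axis and vertical below 0.1 rad and x of sweeper in the frame of mat between -0.04 and 0.04 m and y of sweeper in the frame of mat between -0.05 and 0.05 m and height (world z) of sweeper below 0.008 m and angle between sweeper's own z axis and vertical below 0.06 rad); the robot touches nothing.
It fails at once if an offcut on the panel is pushed or taken with the hand, the arm or the tracer instead of the sweeper ((z of offcut0 in the frame of panel above 0.08 m and x of offcut0 in the frame of panel between -0.13 and 0.13 m and y of offcut0 in the frame of panel between -0.13 and 0.13 m and contact force between any of the fingers, the arm, tracer and offcut0 above 0.5 N) or (z of offcut1 in the frame of panel above 0.08 m and x of offcut1 in the frame of panel between -0.13 and 0.13 m and y of offcut1 in the frame of panel between -0.13 and 0.13 m and contact force between any of the fingers, the arm, tracer and offcut1 above 0.5 N) or (z of offcut2 in the frame of panel above 0.08 m and x of offcut2 in the frame of panel between -0.13 and 0.13 m and y of offcut2 in the frame of panel between -0.13 and 0.13 m and contact force between any of the fingers, the arm, tracer and offcut2 above 0.5 N) or (z of offcut3 in the frame of panel above 0.08 m and x of offcut3 in the frame of panel between -0.13 and 0.13 m and y of offcut3 in the frame of panel between -0.13 and 0.13 m and contact force between any of the fingers, the arm, tracer and offcut3 above 0.5 N) or (z of offcut4 in the frame of panel above 0.08 m and x of offcut4 in the frame of panel between -0.13 and 0.13 m and y of offcut4 in the frame of panel between -0.13 and 0.13 m and contact force between any of the fingers, the arm, tracer and offcut4 above 0.5 N) or (z of offcut5 in the frame of panel above 0.08 m and x of offcut5 in the frame of panel between -0.13 and 0.13 m and y of offcut5 in the frame of panel between -0.13 and 0.13 m and contact force between any of the fingers, the arm, tracer and offcut5 above 0.5 N)).
It fails at once if the tracer touches the panel more than 9 mm off the seam or beyond its ends (contact force between tracer and panel above 0.3 N and not ((x of tracer_point in the frame of seam_a between -0.0415 and 0.0415 m and y of tracer_point in the frame of seam_a between -0.009 and 0.009 m) or (x of tracer_point in the frame of seam_b between -0.0550977 and 0.0550977 m and y of tracer_point in the frame of seam_b between -0.009 and 0.009 m) or (x of tracer_point in the frame of seam_c between -0.0415 and 0.0415 m and y of tracer_point in the frame of seam_c between -0.009 and 0.009 m))).
It fails at once if the tracer, while pressing on the panel, moves faster than 60 mm/s or presses with more than 14 N (tip bottomed) (contact force between tracer and panel above 14 N or (contact force between tracer and panel above 0.3 N and linear speed of tracer above 0.06 m/s)).
It fails at once if the tip is lifted off or set down part-way along the seam, more than 20 mm from its ends (z of tracer_point in the frame of panel between 0.07 and 0.09 m and value of joint tracer_tip below 0.0002 m and ((x of tracer_point in the frame of seam_a between -0.0125 and 0.0325 m and y of tracer_point in the frame of seam_a between -0.012 and 0.012 m) or (x of tracer_point in the frame of seam_b between -0.0460977 and 0.0460977 m and y of tracer_point in the frame of seam_b between -0.012 and 0.012 m) or (x of tracer_point in the frame of seam_c between -0.0325 and 0.0125 m and y of tracer_point in the frame of seam_c between -0.012 and 0.012 m))).
It fails at once if a bystander is moved more than 30 mm (distance of any of glue_bottle, pen_jar, stamp, tape_roll, spacer_block, mug from where it was at the start of the episode above 0.03 m).
Of offcut0, offcut1, offcut2, offcut3, offcut4, offcut5 only 3 to 6 are there at a start; the rules pass over those that are not, and their reading is None.
At some moment in a run one of offcut0, offcut1, offcut2, offcut3, offcut4, offcut5 may be knocked a few centimetres aside while the robot is not near it.
It also fails if it takes over 208 s, if anything falls off the work surface, if the arm or the gripper's body presses on something with over 40 N, if the wrist force passes 120 N, or if a joint passes its speed limit or range.

## Working session

There is one attempt and no reset: what is moved stays moved. The work goes in short steps, Python scripts to look and compute and a tool call to move; the robot and the scene stay as the last step left them, time stands still between calls to the robot, and variables do not carry over. Pictures are saved under pics/ and viewed, at most 14 in all, crops included, and the job is handed in when it is done.

Besides the shell and the picture viewer there is one more tool, called after "Call:" by a JSON object that holds its "api" and its "payload". apply_moves: Moves the arm, as the interface text tells. Its arguments: {"type":"object","properties":{"series":{"type":"array","items":{"type":"object","properties":{"jaw":{"type":"number"},"dx":{"type":"number"},"dy":{"type":"number"},"dz":{"type":"number"},"turn":{"type":"number"}}}}},"required":["series"]}

```bash
ls; mkdir -p pics; python3 - <<'E'
from plant import *
import cv2
print(state())
for n in("scene","top"):
    f=grab_frame(n);cv2.imwrite(f"pics/{n}0.png",f["pixels"][:,:,::-1]);print(n,f["mtx"].tolist(),f["camera_from_world"].round(4).tolist())
E
```

```text
pics
{'time': 0.0, 'joint_pos': array([-1.32101072e+00,  5.33747186e-02,  1.61435517e+00,  6.60595078e-06,
        1.47599765e+00, -1.18991490e-01]), 'joint_vel': array([-0.00018099, -0.00075944, -0.00108527,  0.00142074, -0.00030317,
        0.00034279]), 'joint_efforts': array([ 3.63629961e-04, -3.93682051e+01, -3.70173383e+01, -5.73745365e-05,
        7.26628496e-03,  2.51039744e-06]), 'tool_pos': array([ 0.22513324, -0.58230815,  0.21231545]), 'tool_rot': array([-1.06537916e-03,  9.83048039e-01,  1.83345066e-01, -6.64773052e-05]), 'contact_force': array([-0.8194283, -0.5848612,  0.2435296]), 'ft_torque': array([ 0.02716053,  0.00715041, -0.03866586]), 'grasp_force': 0.0, 'gripper_width': 0.9977781406140507}
scene [[594.2300417360915, 0.0, 312.7838597237175], [0.0, 594.2300417360915, 246.21952362016359], [0.0, 0.0, 1.0]] [[-0.2054, 0.9786, 0.0146, 0.1423], [0.6898, 0.1553, -0.7071, -0.3067], [-0.6943, -0.1351, -0.7069, 1.7193], [0.0, 0.0, 0.0, 1.0]]
top [[583.4635462699703, 0.0, 316.61050580858955], [0.0, 583.4635462699703, 244.1035178262121], [0.0, 0.0, 1.0]] [[-0.0228, -0.9997, -0.0059, 0.0001], [-0.9982, 0.0231, -0.0547, 0.5461], [0.0548, 0.0047, -0.9985, 1.3843], [0.0, 0.0, 0.0, 1.0]]
```

View pics/top0.png

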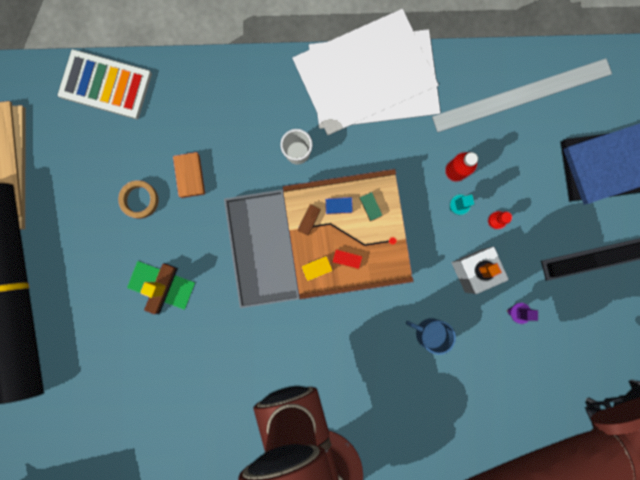

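View pics/scene0.png

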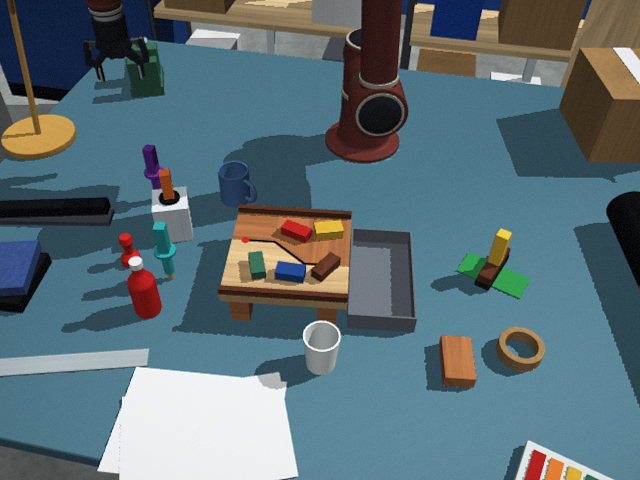

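The scene has five offcuts: brown (311,218), blue (339,205), green (374,206), yellow (317,268) and red (348,258). The sweeper is at (155,290).

These could be taken for the tracer: orange in the stand (487,270), turquoise (461,204), purple (522,313) and the red stamp (500,219). I choose orange in the stand and will check it in a crop.

```bash
cat > h.py <<'E'
from plant import *
import numpy as np, cv2
from scipy.spatial.transform import Rotation as R
def p2w(f,uv,z):
    "pixels -> world points on plane z"
    uv=np.atleast_2d(np.asarray(uv,float));T=f["camera_from_world"];Rm,t=T[:3,:3],T[:3,3]
    d=np.c_[uv,np.ones(len(uv))]@np.linalg.inv(f["mtx"]).T@Rm;c=-Rm.T@t
    return c+d*((z-c[2])/d[:,2])[:,None]
def w2p(f,P):
    P=np.atleast_2d(P);T=f["camera_from_world"];q=(P@T[:3,:3].T+T[:3,3])@f["mtx"].T
    return q[:,:2]/q[:,2:]
def rect(f,m,z):
    c=max(cv2.findContours(m.astype(np.uint8),0,1)[0],key=cv2.contourArea)[:,0]
    (cx,cy),(w,h),a=cv2.minAreaRect((p2w(f,c,z)[:,:2]*1000).astype(np.float32))
    if w<h: w,h,a=h,w,a+90
    return round(cx),round(cy),round(w),round(h),round((a+90)%180-90,1)   # long-axis angle in deg
def see(f,n,z,k=1):
    return [(round(float(o["conf"]),2),rect(f,o["region"],z)) for o in spotter.outline_of(f,n)[:k]]
def tool():
    s=state();r=R.from_quat(np.roll(s["tool_rot"],-1)).as_matrix()
    return s,np.array(s["tool_pos"]),r
def need(P,yaw=None):
    "shift (mm, tool axes) to world P; turn so that tool x heads to yaw (mod 90 deg)"
    s,p,r=tool();d=r.T@(np.array(P)-p)*1000;cy=np.arctan2(r[1,0],r[0,0]);out=[d.round(1).tolist()]
    if yaw is not None:
        e=(yaw-cy+np.pi/4)%(np.pi/2)-np.pi/4;out.append(round(-e,4))
    print("tcp",p.round(4),"yaw",round(cy,4),"tilt",r[:2,2].round(4),"F",np.round(s["contact_force"],1),"w",round(s["gripper_width"],3),"t",round(s["time"],1),"need",*out)
E
python3 - <<'E'
from h import *
f=grab_frame("top");im=f["pixels"][:,:,::-1]
cv2.imwrite("pics/panel.png",cv2.resize(im[160:310,220:420],None,fx=4,fy=4,interpolation=cv2.INTER_CUBIC))
cv2.imwrite("pics/tr.png",np.hstack([cv2.resize(im[180:330,430:560],None,fx=3,fy=3,interpolation=cv2.INTER_CUBIC),cv2.resize(im[240:330,120:205],None,fx=4,fy=5,interpolation=cv2.INTER_CUBIC)]))
for n,z,k in [("panel",.08,1),("tray",.045,1),("mat",.003,1),("sweeper",.036,1),("stand",.1,1),("tracer",.178,3)]+[(f"offcut{i}",.102,2) for i in range(6)]+[(n,h,1) for n,h in(("glue_bottle",.1),("pen_jar",.09),("stamp",.08),("tape_roll",.03),("spacer_block",.03),("mug",.09))]+[("seam_a",.08,1),("seam_b",.08,1),("seam_c",.08,1)]:
    try: print(n,see(f,n,z,k))
    except Exception as e: print(n,e)
E
```

```text
panel [(0.79, (564, -83, 264, 262, 7.3))]
tray [(0.74, (537, 118, 264, 144, 7.5))]
mat [(0.56, (439, 323, 73, 56, -21.0))]
sweeper [(0.68, (634, -65, 57, 33, 88.7))]
stand [(0.82, (472, -374, 105, 89, -68.0))]
tracer [(0.86, (474, -372, 57, 42, 88.7)), (0.83, (614, -322, 51, 41, 88.6)), (0.79, (382, -442, 61, 42, 88.7))]
offcut0 [(0.94, (486, -11, 60, 36, -69.6)), (0.63, (597, 3, 67, 30, -27.7))]
offcut1 [(0.94, (486, -11, 60, 36, -69.6)), (0.63, (597, 3, 67, 30, -27.7))]
offcut2 [(0.94, (486, -11, 60, 36, -69.6)), (0.63, (597, 3, 67, 30, -27.7))]
offcut3 [(0.94, (486, -11, 60, 36, -69.6)), (0.63, (597, 3, 67, 30, -27.7))]
offcut4 [(0.94, (486, -11, 60, 36, -69.6)), (0.63, (597, 3, 67, 30, -27.7))]
offcut5 [(0.94, (486, -11, 60, 36, -69.6)), (0.63, (597, 3, 67, 30, -27.7))]
glue_bottle [(0.6, (340, -265, 111, 76, 43.5))]
pen_jar [(0.63, (767, 29, 81, 69, -1.3))]
stamp [(0.55, (587, -430, 53, 39, 88.7))]
tape_roll [(0.86, (661, 411, 97, 89, 62.9))]
spacer_block [(0.7, (717, 290, 105, 64, 8.0))]
mug [(0.95, (339, -266, 110, 75, 43.5))]
seam_a [(0.64, (540, -140, 25, 5, 88.7))]
seam_b [(0.64, (540, -140, 25, 5, 88.7))]
seam_c [(0.64, (540, -140, 25, 5, 88.7))]
```

View pics/panel.png

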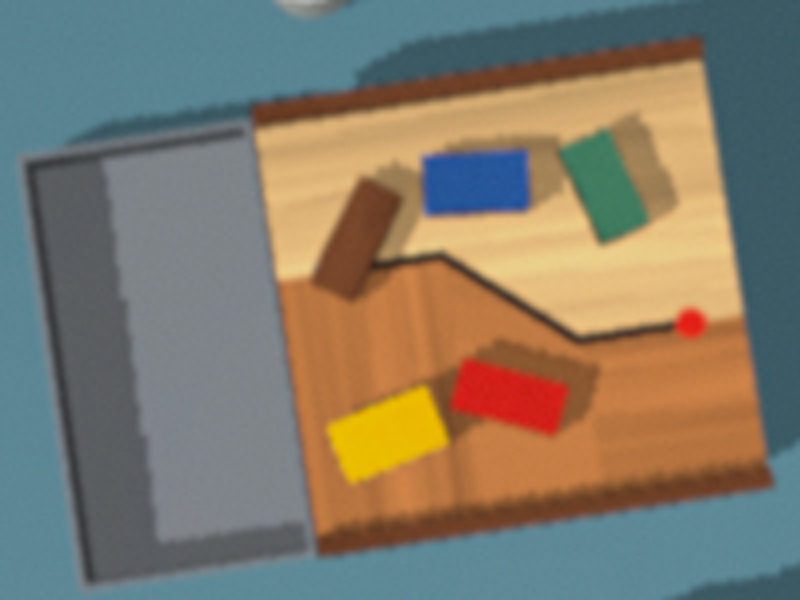

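View pics/tr.png

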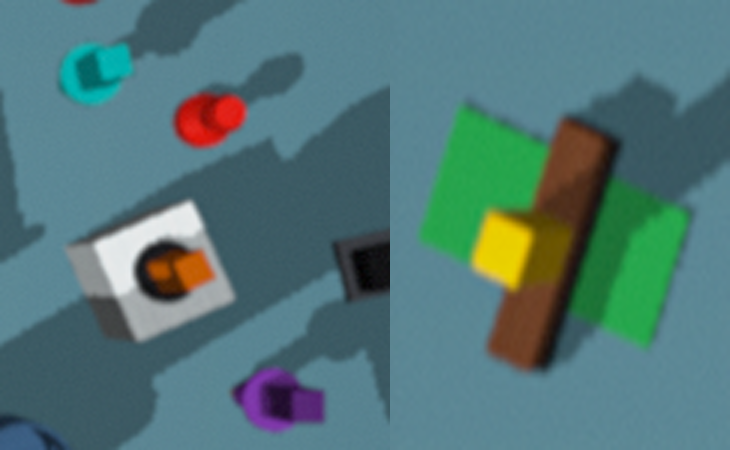

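The crops confirm the orange tracer in the white stand at (487,270). The panel has a red dot at (393,241), and its blue dot is hidden under the brown offcut. The sweeper's yellow grip top is near (148,290); the network confused the sweeper with the brown offcut, so I'll segment it by colour.

```bash
python3 - <<'E'
from h import *
f=grab_frame("top");hsv=cv2.cvtColor(f["pixels"],cv2.COLOR_RGB2HSV)
M=np.zeros((480,640),bool);M[255:325,125:200]=1
for n,lo,hi,z in[("griptop",(22,150,190),(35,255,255),.12),("mat",(50,100,60),(75,255,255),.003),("foot",(0,60,30),(18,255,150),.036)]:
    m=(cv2.inRange(hsv,lo,hi)>0)&M
    print(n,m.sum(),rect(f,m,z))
print(w2p(f,[[.44,.32,.12]]))
need((.44,.32,.3))
E
```

```text
griptop 135 (448, 363, 26, 26, 62.8)
mat 1172 (439, 321, 69, 53, -22.1)
foot 534 (448, 359, 119, 33, -22.4)
[[167.11861321 292.80897934]]
tcp [ 0.2253 -0.583   0.2136] yaw 0.3688 tilt [-0.  0.] F [0.5 0.3 0.1] w 1.0 t 1.2 need [525.8, -764.9, -86.4]
```

Call:
{"api": "apply_moves", "payload": {"series": [{"dz": -90,"turn": -0.4,"jaw": 0},{"dz": -90,"turn": -0.81,"jaw": 0},{"dz": -90,"turn": -0.81,"jaw": 0},{"dz": -90,"turn": -0.81,"jaw": 0},{"dz": -90,"turn": -0.81,"jaw": 0}]}}

```text
invalid input at $.series[0]: expected keys jaw, dx, dy, dz, turn
```

```bash
python3 - <<'E'
from h import *
need((.55,-.1,.3),np.radians(67.6))
E
```

```text
tcp [ 0.2253 -0.583   0.2136] yaw 0.3688 tilt [-0.  0.] F [0.5 0.3 0.1] w 1.0 t 1.2 need [477.0, -333.4, -86.4] 0.7597
```

Call:
{"api": "apply_moves", "payload": {"series": [{"dx": 0,"dy": 0,"dz": -90,"turn": -0.81,"jaw": 0},{"dx": 0,"dy": 0,"dz": -90,"turn": -0.81,"jaw": 0},{"dx": 0,"dy": 0,"dz": -90,"turn": -0.81,"jaw": 0},{"dx": 0,"dy": 0,"dz": -90,"turn": -0.81,"jaw": 0},{"dx": 0,"dy": 0,"dz": -90,"turn": -0.81,"jaw": 0}]}}

```text
time: 1.67
tool_pos: [0.2255, -0.5837, 0.3059]
tool_rot: [0.002, 0.878, 0.479, -0.0]
contact_force: [-0.1, 0.7, -0.7]
gripper_width: 1.003
grasp_force: 0.0
```

```bash
python3 - <<'E'
from h import *
need((.55,-.1,.3),np.radians(67.6))
E
```

```text
tcp [ 0.2255 -0.5837  0.3059] yaw 1.0 tilt [ 0.0009 -0.0035] F [-0.1  0.7 -0.7] w 1.003 t 1.7 need [582.4, 11.7, 4.5] -0.1798
```

Call:
{"api": "apply_moves", "payload": {"series": [{"dx": 40,"dy": 1,"dz": 0,"turn": -0.1,"jaw": 0},{"dx": 80,"dy": 2,"dz": 0,"turn": -0.18,"jaw": 0},{"dx": 120,"dy": 3,"dz": 0,"turn": -0.18,"jaw": 0},{"dx": 160,"dy": 4,"dz": 0,"turn": -0.18,"jaw": 0},{"dx": 200,"dy": 4,"dz": 0,"turn": -0.18,"jaw": 0}]}}

```text
time: 2.08
tool_pos: [0.3384, -0.416, 0.3036]
tool_rot: [0.0, 0.833, 0.554, 0.0]
contact_force: [0.7, 0.6, 0.2]
gripper_width: 0.996
grasp_force: 0.0
```

Call:
{"api": "apply_moves", "payload": {"series": [{"dx": 40,"dy": -10,"dz": 0,"turn": 0,"jaw": 0},{"dx": 80,"dy": -20,"dz": 0,"turn": 0,"jaw": 0},{"dx": 120,"dy": -30,"dz": 0,"turn": 0,"jaw": 0},{"dx": 160,"dy": -40,"dz": 0,"turn": 0,"jaw": 0},{"dx": 200,"dy": -50,"dz": 0,"turn": 0,"jaw": 0}]}}

```text
time: 2.5
tool_pos: [0.3688, -0.2119, 0.3037]
tool_rot: [0.0, 0.833, 0.553, 0.0]
contact_force: [0.7, 0.2, -0.2]
gripper_width: 0.999
grasp_force: 0.0
```

Call:
{"api": "apply_moves", "payload": {"series": [{"dx": 40,"dy": -10,"dz": 0,"turn": 0,"jaw": 0},{"dx": 80,"dy": -20,"dz": 0,"turn": 0,"jaw": 0},{"dx": 120,"dy": -30,"dz": 0,"turn": 0,"jaw": 0},{"dx": 160,"dy": -40,"dz": 0,"turn": 0,"jaw": 0},{"dx": 200,"dy": -50,"dz": 0,"turn": 0,"jaw": 0}]}}

```text
time: 2.92
tool_pos: [0.4, -0.0081, 0.304]
tool_rot: [0.001, 0.833, 0.554, 0.001]
contact_force: [1.4, -0.5, 0.8]
gripper_width: 1.003
grasp_force: 0.0
```

Call:
{"api": "apply_moves", "payload": {"series": [{"dx": 40,"dy": -10,"dz": 0,"turn": 0,"jaw": 0},{"dx": 80,"dy": -20,"dz": 0,"turn": 0,"jaw": 0},{"dx": 120,"dy": -30,"dz": 0,"turn": 0,"jaw": 0},{"dx": 160,"dy": -40,"dz": 0,"turn": 0,"jaw": 0},{"dx": 200,"dy": -50,"dz": 0,"turn": 0,"jaw": 0}]}}

```text
time: 3.33
tool_pos: [0.4312, 0.1961, 0.304]
tool_rot: [0.0, 0.832, 0.554, 0.001]
contact_force: [0.3, -0.6, 0.5]
gripper_width: 1.0
grasp_force: 0.0
```

```bash
python3 - <<'E'
from h import *
need((.448,.361,.25),np.radians(67.6))
f=grab_frame("wrist");cv2.imwrite("pics/w1.png",f["pixels"][:,:,::-1]);print(f["camera_from_world"].round(3).tolist())
hsv=cv2.cvtColor(f["pixels"],cv2.COLOR_RGB2HSV)
for n,lo,hi,z in[("griptop",(22,150,190),(35,255,255),.12),("mat",(50,100,60),(75,255,255),.003),("foot",(0,60,30),(18,255,150),.036)]:
    m=(cv2.inRange(hsv,lo,hi)>0)
    if m.any(): print(n,m.sum(),rect(f,m,z))
E
```

```text
tcp [0.4312 0.1961 0.304 ] yaw 1.1745 tilt [0.0012 0.0002] F [ 0.3 -0.6  0.5] w 1.0 t 3.3 need [158.5, -48.2, 54.0] -0.0054
[[0.922, -0.387, 0.001, -0.322], [-0.367, -0.873, 0.322, 0.258], [-0.124, -0.298, -0.947, 0.579], [0.0, 0.0, 0.0, 1.0]]
griptop 1548 (449, 366, 27, 26, -22.8)
mat 4063 (439, 324, 69, 51, -22.8)
foot 12364 (718, -116, 312, 20, -82.5)
```

View pics/w1.png

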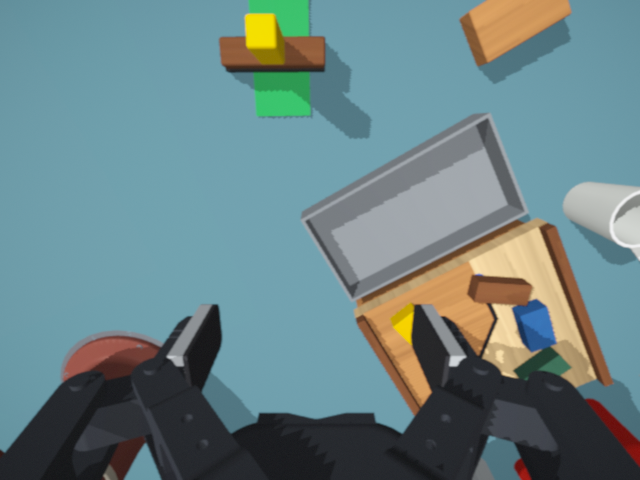

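The wrist view shows the grip at (265,35) and the tray and panel at the lower right. The sweeper measures about (448, 363), which agrees with the top view.

Call:
{"api": "apply_moves", "payload": {"series": [{"dx": 40,"dy": -12,"dz": 0,"turn": 0,"jaw": 0},{"dx": 80,"dy": -24,"dz": 0,"turn": 0,"jaw": 0},{"dx": 120,"dy": -36,"dz": 0,"turn": 0,"jaw": 0},{"dx": 160,"dy": -49,"dz": 20,"turn": -0.005,"jaw": 0},{"dx": 161,"dy": -49,"dz": 60,"turn": -0.005,"jaw": 0}]}}

```text
time: 3.8
tool_pos: [0.451, 0.3678, 0.2507]
tool_rot: [-0.001, 0.83, 0.558, 0.007]
contact_force: [0.7, 0.2, 0.7]
gripper_width: 1.001
grasp_force: 0.0
```

Call:
{"api": "apply_moves", "payload": {"series": [{"dx": 0,"dy": 0,"dz": 40,"turn": 0,"jaw": 0},{"dx": 0,"dy": 0,"dz": 80,"turn": 0,"jaw": 0},{"dx": 0,"dy": 0,"dz": 120,"turn": 0,"jaw": 0},{"dx": 0,"dy": 0,"dz": 150,"turn": 0,"jaw": 0},{"dx": 0,"dy": 0,"dz": 159,"turn": 0,"jaw": 0}]}}

```text
time: 4.22
tool_pos: [0.4447, 0.3588, 0.0789]
tool_rot: [-0.0, 0.831, 0.556, -0.005]
contact_force: [-0.9, 0.0, -0.4]
gripper_width: 0.998
grasp_force: 0.0
```

Call:
{"api": "apply_moves", "payload": {"series": [{"dx": 0,"dy": 0,"dz": 0,"turn": 0,"jaw": 0.3},{"dx": 0,"dy": 0,"dz": 0,"turn": 0,"jaw": 0.6},{"dx": 0,"dy": 0,"dz": 0,"turn": 0,"jaw": 1},{"dx": 0,"dy": 0,"dz": 0,"turn": 0,"jaw": 1},{"dx": 0,"dy": 0,"dz": 0,"turn": 0,"jaw": 1}]}}

```text
time: 4.63
tool_pos: [0.4497, 0.3623, 0.0886]
tool_rot: [-0.0, 0.831, 0.556, 0.002]
contact_force: [-5.4, 0.6, 8.7]
gripper_width: 0.314
grasp_force: 60.7
```

Call:
{"api": "apply_moves", "payload": {"series": [{"dx": 0,"dy": 0,"dz": 0,"turn": 0,"jaw": 1},{"dx": 0,"dy": 0,"dz": 0,"turn": 0,"jaw": 1},{"dx": 0,"dy": 0,"dz": 0,"turn": 0,"jaw": 1},{"dx": 0,"dy": 0,"dz": 0,"turn": 0,"jaw": 1},{"dx": 0,"dy": 0,"dz": 0,"turn": 0,"jaw": 1}]}}

```text
time: 5.05
tool_pos: [0.4496, 0.3624, 0.0885]
tool_rot: [-0.0, 0.831, 0.556, 0.002]
contact_force: [-3.6, 1.1, 6.5]
gripper_width: 0.31
grasp_force: 59.9
```

```bash
python3 - <<'E'
from h import *
need((.448,.363,.3),np.radians(67.4))
E
```

```text
tcp [0.4496 0.3624 0.0885] yaw 1.1789 tilt [0.0029 0.0029] F [-3.6  1.1  6.5] w 0.31 t 5.0 need [0.7, -1.4, -211.5] 0.0025
```

Call:
{"api": "apply_moves", "payload": {"series": [{"dx": 0,"dy": 0,"dz": -20,"turn": 0,"jaw": 1},{"dx": 0,"dy": 0,"dz": -60,"turn": 0,"jaw": 1},{"dx": 0,"dy": 0,"dz": -100,"turn": 0,"jaw": 1},{"dx": 0,"dy": 0,"dz": -140,"turn": 0,"jaw": 1},{"dx": 0,"dy": 0,"dz": -180,"turn": 0,"jaw": 1}]}}

```text
time: 5.47
tool_pos: [0.448, 0.3607, 0.2673]
tool_rot: [0.0, 0.831, 0.556, -0.0]
contact_force: [0.5, -0.1, -2.3]
gripper_width: 0.312
grasp_force: 59.9
```

Call:
{"api": "apply_moves", "payload": {"series": [{"dx": 0,"dy": 0,"dz": -20,"turn": -0.1,"jaw": 1},{"dx": 0,"dy": 0,"dz": -20,"turn": -0.2,"jaw": 1},{"dx": 0,"dy": 0,"dz": -20,"turn": -0.3,"jaw": 1},{"dx": 0,"dy": 0,"dz": -20,"turn": -0.4,"jaw": 1},{"dx": 0,"dy": 0,"dz": -20,"turn": -0.52,"jaw": 1}]}}

```text
time: 5.88
tool_pos: [0.4484, 0.3609, 0.2857]
tool_rot: [0.0, 0.658, 0.753, 0.0]
contact_force: [0.7, -0.0, -3.1]
gripper_width: 0.316
grasp_force: 59.8
```

```bash
cat >> h.py <<'E'
PC=np.array([.564,-.083]);PY=np.radians(7.3)
def pw(x,y): c,s=np.cos(PY),np.sin(PY);return PC+[c*x-s*y,s*x+c*y]
def toP(P): c,s=np.cos(PY),np.sin(PY);d=np.asarray(P)[:2]-PC;return np.array([c*d[0]+s*d[1],-s*d[0]+c*d[1]])
COL=dict(red=((0,190,120),(6,255,255)),blue=((105,120,60),(125,255,255)),green=((65,60,50),(90,255,140)),yellow=((22,190,150),(32,255,255)),brown=((3,100,40),(12,200,115)))
def pieces(f,z=.102):
    hsv=cv2.cvtColor(f["pixels"],cv2.COLOR_RGB2HSV);g=np.zeros((480,640),np.uint8)
    cv2.fillConvexPoly(g,w2p(f,[[*pw(x,y),.06] for x,y in((-.125,-.128),(.125,-.128),(.125,.275),(-.125,.275))]).astype(np.int32),1)
    for n,(lo,hi) in COL.items():
        k,_,st,_=cv2.connectedComponentsWithStats((cv2.inRange(hsv,lo,hi)>0).astype(np.uint8)*g)
        L=cv2.connectedComponents((cv2.inRange(hsv,lo,hi)>0).astype(np.uint8)*g)[1]
        for i in range(1,k):
            if st[i,4]>40:
                r=rect(f,L==i,z);print(n,st[i,4],"panel mm",(toP(np.array(r[:2])/1e3)*1e3).round(),r[2:])
E
python3 - <<'E'
from h import *
f=grab_frame("top");pieces(f)
T=pw(-.054,-.128);print(T);need((*T,.285),np.radians(97.3))
E
```

```text
red 366 panel mm [-56.  10.] (62, 30, 74.6)
blue 321 panel mm [66. 11.] (56, 30, -88.2)
green 290 panel mm [ 53. -60.] (56, 27, 23.1)
yellow 416 panel mm [-66.  81.] (61, 36, -67.7)
brown 149 panel mm [119.   3.] (247, 4, -82.6)
brown 157 panel mm [46. 73.] (56, 42, 19.1)
brown 61 panel mm [-121.  -91.] (59, 6, -82.4)
brown 82 panel mm [-121.  -15.] (84, 5, -82.6)
[ 0.52670197 -0.21682398]
tcp [0.4483 0.3609 0.2855] yaw 1.7082 tilt [ 0.0001 -0.0003] F [ 0.  -0.3 -3.6] w 0.313 t 5.9 need [-583.0, -1.4, 0.7] 0.0099
```

Call:
{"api": "apply_moves", "payload": {"series": [{"dx": -40,"dy": 0,"dz": 0,"turn": 0.01,"jaw": 1},{"dx": -80,"dy": 0,"dz": 0,"turn": 0.01,"jaw": 1},{"dx": -120,"dy": 0,"dz": 0,"turn": 0.01,"jaw": 1},{"dx": -160,"dy": 0,"dz": 0,"turn": 0.01,"jaw": 1},{"dx": -200,"dy": 0,"dz": 0,"turn": 0.01,"jaw": 1}]}}

```text
time: 6.35
tool_pos: [0.4737, 0.1611, 0.2855]
tool_rot: [0.0, 0.665, 0.747, 0.0]
contact_force: [0.9, -0.4, -2.1]
gripper_width: 0.314
grasp_force: 59.8
```

Call:
{"api": "apply_moves", "payload": {"series": [{"dx": -40,"dy": 0,"dz": 0,"turn": 0,"jaw": 1},{"dx": -80,"dy": 0,"dz": 0,"turn": 0,"jaw": 1},{"dx": -120,"dy": 0,"dz": 0,"turn": 0,"jaw": 1},{"dx": -160,"dy": 0,"dz": 0,"turn": 0,"jaw": 1},{"dx": -200,"dy": 0,"dz": 0,"turn": 0,"jaw": 1}]}}

```text
time: 6.77
tool_pos: [0.4972, -0.0378, 0.2857]
tool_rot: [0.0, 0.665, 0.747, 0.0]
contact_force: [0.5, 0.6, -2.3]
gripper_width: 0.312
grasp_force: 59.8
```

Call:
{"api": "apply_moves", "payload": {"series": [{"dx": -40,"dy": 0,"dz": 0,"turn": 0,"jaw": 1},{"dx": -80,"dy": 0,"dz": 0,"turn": 0,"jaw": 1},{"dx": -120,"dy": 0,"dz": 0,"turn": 0,"jaw": 1},{"dx": -160,"dy": 0,"dz": 0,"turn": 0,"jaw": 1},{"dx": -183,"dy": 0,"dz": 0,"turn": 0,"jaw": 1}]}}

```text
time: 7.18
tool_pos: [0.5186, -0.2215, 0.2852]
tool_rot: [0.0, 0.666, 0.746, -0.001]
contact_force: [-0.6, 0.8, -3.0]
gripper_width: 0.311
grasp_force: 59.8
```

Call:
{"api": "apply_moves", "payload": {"series": [{"dx": 0,"dy": 0,"dz": 30,"turn": 0,"jaw": 1},{"dx": 0,"dy": 0,"dz": 60,"turn": 0,"jaw": 1},{"dx": 0,"dy": 0,"dz": 80,"turn": 0,"jaw": 1},{"dx": 0,"dy": 0,"dz": 80,"turn": 0,"jaw": 1},{"dx": 0,"dy": 0,"dz": 80,"turn": 0,"jaw": 1}]}}

```text
time: 7.6
tool_pos: [0.5182, -0.2172, 0.2042]
tool_rot: [-0.002, 0.665, 0.747, -0.0]
contact_force: [-0.4, -0.4, -2.7]
gripper_width: 0.315
grasp_force: 60.0
```

```bash
python3 - <<'E'
from h import *
f=grab_frame("top");pieces(f);cv2.imwrite("pics/s1.png",cv2.resize(f["pixels"][150:320,200:450,::-1],None,fx=3,fy=3))
T=pw(-.054,-.128);need((*T,.168),np.radians(97.3))
E
```

```text
red 366 panel mm [-56.  10.] (62, 30, 74.6)
blue 343 panel mm [66. 11.] (57, 31, -87.5)
green 299 panel mm [ 53. -60.] (56, 28, 22.3)
yellow 418 panel mm [-66.  81.] (61, 36, -69.4)
brown 52 panel mm [119.  86.] (83, 3, -82.6)
brown 93 panel mm [42. 72.] (48, 42, 20.4)
brown 341 panel mm [-83. -73.] (176, 58, -41.7)
brown 57 panel mm [-110. -113.] (26, 16, 7.7)
brown 46 panel mm [-120.  102.] (48, 6, -81.0)
tcp [ 0.5193 -0.2177  0.2064] yaw 1.6878 tilt [ 0.0006 -0.0005] F [-0.2  0.1 -2.3] w 0.312 t 7.7 need [0.0, 7.4, 38.4] -0.0104
```

View pics/s1.png

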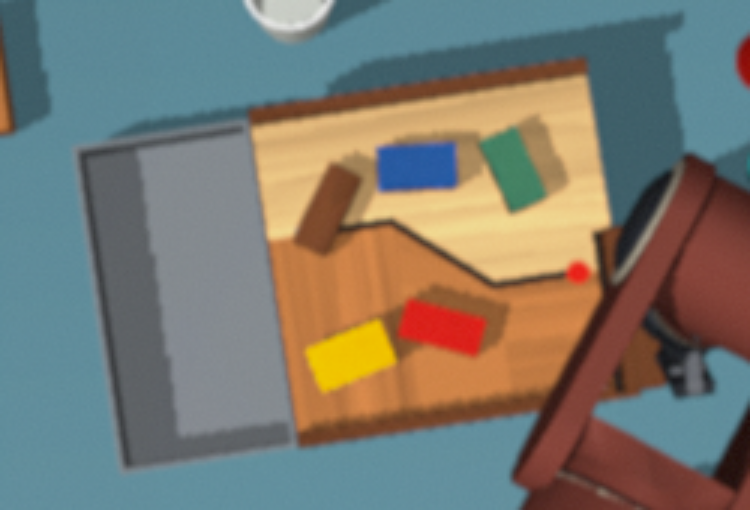

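The sweeper is over the panel's -y edge at about (630,290) in the crop, beyond the red dot (578,272). The red and yellow offcuts lie ahead of it in its lane. Lower and sweep.

Call:
{"api": "apply_moves", "payload": {"series": [{"dx": 0,"dy": 7,"dz": 0,"turn": -0.01,"jaw": 1},{"dx": 0,"dy": 7,"dz": 15,"turn": -0.01,"jaw": 1},{"dx": 0,"dy": 7,"dz": 30,"turn": -0.01,"jaw": 1},{"dx": 0,"dy": 7,"dz": 38,"turn": -0.01,"jaw": 1},{"dx": 0,"dy": 7,"dz": 38,"turn": -0.01,"jaw": 1}]}}

```text
time: 8.07
tool_pos: [0.5259, -0.2163, 0.1668]
tool_rot: [-0.001, 0.66, 0.751, -0.0]
contact_force: [0.9, 0.7, -2.2]
gripper_width: 0.311
grasp_force: 59.8
```

Call:
{"api": "apply_moves", "payload": {"series": [{"dx": 12,"dy": 0,"dz": 0,"turn": 0,"jaw": 1},{"dx": 24,"dy": 0,"dz": 0,"turn": 0,"jaw": 1},{"dx": 36,"dy": 0,"dz": 0,"turn": 0,"jaw": 1},{"dx": 48,"dy": 0,"dz": 0,"turn": 0,"jaw": 1},{"dx": 60,"dy": 0,"dz": 0,"turn": 0,"jaw": 1}]}}

```text
time: 8.48
tool_pos: [0.5185, -0.1557, 0.1683]
tool_rot: [0.001, 0.66, 0.751, 0.0]
contact_force: [-0.6, 0.8, -2.1]
gripper_width: 0.311
grasp_force: 59.9
```

Call:
{"api": "apply_moves", "payload": {"series": [{"dx": 12,"dy": 0,"dz": 0,"turn": 0,"jaw": 1},{"dx": 24,"dy": 0,"dz": 0,"turn": 0,"jaw": 1},{"dx": 36,"dy": 0,"dz": 0,"turn": 0,"jaw": 1},{"dx": 48,"dy": 0,"dz": 0,"turn": 0,"jaw": 1},{"dx": 60,"dy": 0,"dz": 0,"turn": 0,"jaw": 1}]}}

```text
time: 8.9
tool_pos: [0.5106, -0.0966, 0.1676]
tool_rot: [0.0, 0.66, 0.751, -0.0]
contact_force: [0.3, -0.9, -2.6]
gripper_width: 0.313
grasp_force: 60.0
```

```bash
python3 - <<'E'
from h import *
f=grab_frame("top");pieces(f)
T=pw(-.054,.125);need((*T,.168),np.radians(97.3))
E
```

```text
red 126 panel mm [-46.  65.] (31, 22, -1.4)
blue 343 panel mm [66. 11.] (57, 31, -87.5)
green 300 panel mm [ 54. -61.] (56, 28, 23.8)
yellow 408 panel mm [-71. 105.] (60, 35, -51.5)
brown 41 panel mm [119.  94.] (67, 3, -82.6)
brown 73 panel mm [36. 65.] (58, 27, -15.3)
brown 1484 panel mm [-59. -33.] (153, 148, 71.0)
tcp [ 0.5103 -0.0946  0.1675] yaw 1.7003 tilt [-0.0003  0.0021] F [ 0.8 -0.2 -3. ] w 0.314 t 8.9 need [129.7, 1.0, -0.3] 0.0021
```

Call:
{"api": "apply_moves", "payload": {"series": [{"dx": 12,"dy": 0,"dz": 0,"turn": 0,"jaw": 1},{"dx": 24,"dy": 0,"dz": 0,"turn": 0,"jaw": 1},{"dx": 36,"dy": 0,"dz": 0,"turn": 0,"jaw": 1},{"dx": 48,"dy": 0,"dz": 0,"turn": 0,"jaw": 1},{"dx": 60,"dy": 0,"dz": 0,"turn": 0,"jaw": 1}]}}

```text
time: 9.37
tool_pos: [0.5029, -0.0371, 0.1675]
tool_rot: [-0.0, 0.66, 0.751, 0.0]
contact_force: [-0.5, 0.3, -2.3]
gripper_width: 0.309
grasp_force: 59.9
```

Call:
{"api": "apply_moves", "payload": {"series": [{"dx": 12,"dy": 0,"dz": 0,"turn": 0,"jaw": 1},{"dx": 24,"dy": 0,"dz": 0,"turn": 0,"jaw": 1},{"dx": 36,"dy": 0,"dz": 0,"turn": 0,"jaw": 1},{"dx": 48,"dy": 0,"dz": 0,"turn": 0,"jaw": 1},{"dx": 60,"dy": 0,"dz": 0,"turn": 0,"jaw": 1}]}}

```text
time: 9.78
tool_pos: [0.4953, 0.0225, 0.1675]
tool_rot: [0.0, 0.66, 0.751, 0.0]
contact_force: [-0.1, 1.2, -2.6]
gripper_width: 0.309
grasp_force: 59.9
```

Call:
{"api": "apply_moves", "payload": {"series": [{"dx": 10,"dy": 0,"dz": 0,"turn": 0,"jaw": 1},{"dx": 14,"dy": 0,"dz": 0,"turn": 0,"jaw": 1},{"dx": 14,"dy": 0,"dz": 0,"turn": 0,"jaw": 1},{"dx": 14,"dy": 0,"dz": -40,"turn": 0,"jaw": 1},{"dx": 14,"dy": 0,"dz": -80,"turn": 0,"jaw": 1}]}}

```text
time: 10.2
tool_pos: [0.4913, 0.0351, 0.2445]
tool_rot: [-0.003, 0.661, 0.751, -0.003]
contact_force: [0.5, -1.1, -1.6]
gripper_width: 0.309
grasp_force: 61.8
```

```bash
python3 - <<'E'
from h import *
f=grab_frame("top");pieces(f);g=grab_frame("scene")
cv2.imwrite("pics/s2.png",np.hstack([cv2.resize(f["pixels"][160:310,220:420,::-1],None,fx=2,fy=2),cv2.resize(g["pixels"][190:340,200:430,::-1],None,fx=1.7,fy=2)]))
T=pw(.054,-.128);need((*T,.245),np.radians(97.3))
E
```

```text
blue 349 panel mm [66. 11.] (56, 32, 88.7)
green 297 panel mm [ 53. -61.] (56, 28, 23.8)
yellow 67 panel mm [-99. 172.] (29, 11, 88.7)
brown 43 panel mm [119.  94.] (67, 3, -82.6)
brown 1818 panel mm [-41. 145.] (183, 164, -82.7)
brown 44 panel mm [ 6. 13.] (83, 8, 62.7)
tcp [0.4977 0.0345 0.2561] yaw 1.6983 tilt [ 0.0143 -0.0015] F [ 0.8 -0.3 -1.7] w 0.31 t 10.3 need [-252.9, 104.7, 13.4] 0.0001
```

View pics/s2.png

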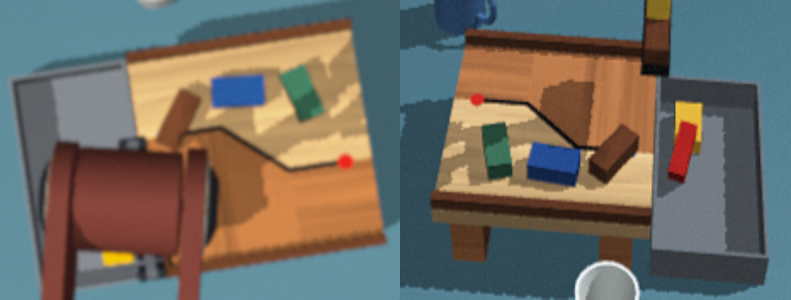

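Red and yellow are in the tray; in the right (scene) crop they lie at about (685,130). Next is the +x lane.

Call:
{"api": "apply_moves", "payload": {"series": [{"dx": -36,"dy": 15,"dz": 0,"turn": 0,"jaw": 1},{"dx": -72,"dy": 30,"dz": 0,"turn": 0,"jaw": 1},{"dx": -108,"dy": 45,"dz": 0,"turn": 0,"jaw": 1},{"dx": -144,"dy": 60,"dz": 0,"turn": 0,"jaw": 1},{"dx": -180,"dy": 75,"dz": 0,"turn": 0,"jaw": 1}]}}

```text
time: 10.72
tool_pos: [0.5915, -0.136, 0.2468]
tool_rot: [-0.0, 0.661, 0.751, -0.0]
contact_force: [1.0, 0.3, -3.1]
gripper_width: 0.311
grasp_force: 61.8
```

Call:
{"api": "apply_moves", "payload": {"series": [{"dx": -36,"dy": 15,"dz": 0,"turn": 0,"jaw": 1},{"dx": -73,"dy": 30,"dz": 0,"turn": 0,"jaw": 1},{"dx": -73,"dy": 30,"dz": 20,"turn": 0,"jaw": 1},{"dx": -73,"dy": 30,"dz": 40,"turn": 0,"jaw": 1},{"dx": -73,"dy": 30,"dz": 50,"turn": 0,"jaw": 1}]}}

```text
time: 11.13
tool_pos: [0.6287, -0.2032, 0.1933]
tool_rot: [-0.002, 0.661, 0.75, -0.001]
contact_force: [-0.1, 0.1, -2.9]
gripper_width: 0.313
grasp_force: 61.6
```

```bash
python3 - <<'E'
from h import *
f=grab_frame("top");pieces(f)
T=pw(.054,-.128);need((*T,.168),np.radians(97.3))
E
```

```text
red 217 panel mm [-25. 166.] (58, 19, -8.7)
blue 342 panel mm [66. 11.] (57, 31, -87.5)
green 290 panel mm [ 53. -61.] (57, 28, 23.8)
yellow 298 panel mm [-79. 171.] (52, 31, 6.5)
brown 2001 panel mm [ -6. -57.] (234, 130, 7.3)
brown 43 panel mm [120.  94.] (67, 3, -83.2)
brown 48 panel mm [  28. -115.] (39, 10, 14.9)
tcp [ 0.6277 -0.2022  0.1915] yaw 1.6976 tilt [-0.0077  0.0033] F [-0.3  1.2 -4.8] w 0.314 t 11.2 need [-1.8, 6.1, 23.4] -0.0006
```

Call:
{"api": "apply_moves", "payload": {"series": [{"dx": 0,"dy": 3,"dz": 0,"turn": 0,"jaw": 1},{"dx": 0,"dy": 3,"dz": 10,"turn": 0,"jaw": 1},{"dx": 0,"dy": 3,"dz": 20,"turn": 0,"jaw": 1},{"dx": 0,"dy": 3,"dz": 28,"turn": 0,"jaw": 1},{"dx": 0,"dy": 3,"dz": 28,"turn": 0,"jaw": 1}]}}

```text
time: 11.6
tool_pos: [0.6318, -0.2012, 0.167]
tool_rot: [-0.002, 0.66, 0.751, -0.001]
contact_force: [-0.2, 0.3, -3.5]
gripper_width: 0.31
grasp_force: 61.6
```

```bash
python3 - <<'E'
from h import *
f=grab_frame("top");pieces(f)
T=pw(.054,.135);need((*T,.168),np.radians(97.3))
E
```

```text
red 220 panel mm [-25. 166.] (58, 19, -8.7)
blue 344 panel mm [66. 11.] (57, 31, -87.5)
green 268 panel mm [ 53. -61.] (56, 28, 23.8)
yellow 300 panel mm [-79. 170.] (52, 31, 6.5)
brown 2157 panel mm [ -8. -55.] (230, 133, 7.3)
brown 42 panel mm [  30. -110.] (35, 9, 10.8)
tcp [ 0.6322 -0.2014  0.1679] yaw 1.6991 tilt [-0.0024  0.001 ] F [ 0.2 -0.5 -2.2] w 0.313 t 11.7 need [261.1, 1.7, 0.3] 0.0009
```

Call:
{"api": "apply_moves", "payload": {"series": [{"dx": 12,"dy": 0,"dz": 0,"turn": 0,"jaw": 1},{"dx": 24,"dy": 0,"dz": 0,"turn": 0,"jaw": 1},{"dx": 36,"dy": 0,"dz": 0,"turn": 0,"jaw": 1},{"dx": 48,"dy": 0,"dz": 0,"turn": 0,"jaw": 1},{"dx": 60,"dy": 0,"dz": 0,"turn": 0,"jaw": 1}]}}

```text
time: 12.07
tool_pos: [0.6254, -0.1409, 0.1701]
tool_rot: [0.001, 0.66, 0.751, 0.0]
contact_force: [0.5, -0.7, -2.7]
gripper_width: 0.31
grasp_force: 61.7
```

Call:
{"api": "apply_moves", "payload": {"series": [{"dx": 12,"dy": 0,"dz": 0,"turn": 0,"jaw": 1},{"dx": 24,"dy": 0,"dz": 0,"turn": 0,"jaw": 1},{"dx": 36,"dy": 0,"dz": 0,"turn": 0,"jaw": 1},{"dx": 48,"dy": 0,"dz": 0,"turn": 0,"jaw": 1},{"dx": 60,"dy": 0,"dz": 0,"turn": 0,"jaw": 1}]}}

```text
time: 12.48
tool_pos: [0.6175, -0.0818, 0.1696]
tool_rot: [0.0, 0.66, 0.751, -0.0]
contact_force: [-0.4, 0.2, -1.2]
gripper_width: 0.315
grasp_force: 61.8
```

Call:
{"api": "apply_moves", "payload": {"series": [{"dx": 12,"dy": 0,"dz": 0,"turn": 0,"jaw": 1},{"dx": 24,"dy": 0,"dz": 0,"turn": 0,"jaw": 1},{"dx": 36,"dy": 0,"dz": 0,"turn": 0,"jaw": 1},{"dx": 48,"dy": 0,"dz": 0,"turn": 0,"jaw": 1},{"dx": 60,"dy": 0,"dz": 0,"turn": 0,"jaw": 1}]}}

```text
time: 12.9
tool_pos: [0.6098, -0.0223, 0.1695]
tool_rot: [-0.0, 0.66, 0.751, -0.0]
contact_force: [-0.3, -0.7, -1.4]
gripper_width: 0.314
grasp_force: 61.7
```

Call:
{"api": "apply_moves", "payload": {"series": [{"dx": 12,"dy": 0,"dz": 0,"turn": 0,"jaw": 1},{"dx": 24,"dy": 0,"dz": 0,"turn": 0,"jaw": 1},{"dx": 36,"dy": 0,"dz": 0,"turn": 0,"jaw": 1},{"dx": 48,"dy": 0,"dz": 0,"turn": 0,"jaw": 1},{"dx": 60,"dy": 0,"dz": 0,"turn": 0,"jaw": 1}]}}

```text
time: 13.32
tool_pos: [0.6022, 0.0374, 0.1695]
tool_rot: [-0.0, 0.66, 0.751, 0.0]
contact_force: [0.2, 0.3, -4.4]
gripper_width: 0.304
grasp_force: 61.7
```

Call:
{"api": "apply_moves", "payload": {"series": [{"dx": 10,"dy": 0,"dz": 0,"turn": 0,"jaw": 1},{"dx": 18,"dy": 0,"dz": 0,"turn": 0,"jaw": 1},{"dx": 18,"dy": 0,"dz": 0,"turn": 0,"jaw": 1},{"dx": 18,"dy": 0,"dz": -40,"turn": 0,"jaw": 1},{"dx": 18,"dy": 0,"dz": -80,"turn": 0,"jaw": 1}]}}

```text
time: 13.73
tool_pos: [0.5976, 0.0539, 0.246]
tool_rot: [-0.003, 0.66, 0.751, -0.003]
contact_force: [1.6, 0.3, -1.7]
gripper_width: 0.311
grasp_force: 61.7
```

```bash
python3 - <<'E'
from h import *
f=grab_frame("top");pieces(f);g=grab_frame("scene")
cv2.imwrite("pics/s3.png",np.hstack([cv2.resize(f["pixels"][160:310,220:420,::-1],None,fx=2,fy=2),cv2.resize(g["pixels"][190:340,200:430,::-1],None,fx=1.7,fy=2)]))
need((.448,.363,.285),np.radians(67.4))
E
```

```text
red 143 panel mm [-17. 163.] (40, 19, -9.2)
blue 247 panel mm [ 40. 184.] (43, 33, -64.5)
brown 103 panel mm [119. -32.] (167, 4, -82.6)
brown 1944 panel mm [ -4. 170.] (269, 166, -3.8)
brown 117 panel mm [ 21. 135.] (52, 35, 5.0)
tcp [0.6043 0.0535 0.259 ] yaw 1.6984 tilt [ 0.0152 -0.0009] F [ 0.3 -0.  -1.2] w 0.31 t 13.8 need [326.8, -115.2, -28.7] 0.5221
```

View pics/s3.png

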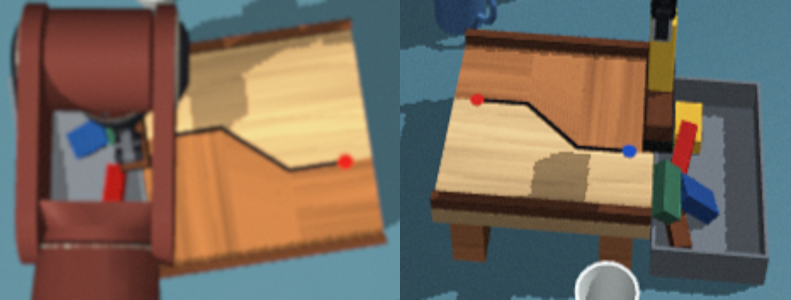

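The panel looks clear and all five offcuts appear to be in the tray, though green at (667,190) may be leaning. I'll move off and check.

Call:
{"api": "apply_moves", "payload": {"series": [{"dx": 0,"dy": 0,"dz": -30,"turn": 0,"jaw": 1},{"dx": 40,"dy": -10,"dz": -30,"turn": 0,"jaw": 1},{"dx": 80,"dy": -25,"dz": -30,"turn": 0,"jaw": 1},{"dx": 120,"dy": -40,"dz": -30,"turn": 0,"jaw": 1},{"dx": 160,"dy": -55,"dz": -30,"turn": 0,"jaw": 1}]}}

```text
time: 14.25
tool_pos: [0.5258, 0.2035, 0.2792]
tool_rot: [0.0, 0.661, 0.75, 0.0]
contact_force: [1.0, 0.8, -2.8]
gripper_width: 0.31
grasp_force: 61.7
```

Call:
{"api": "apply_moves", "payload": {"series": [{"dx": 40,"dy": -12,"dz": 0,"turn": 0.1,"jaw": 1},{"dx": 80,"dy": -25,"dz": 0,"turn": 0.2,"jaw": 1},{"dx": 120,"dy": -40,"dz": 0,"turn": 0.3,"jaw": 1},{"dx": 160,"dy": -55,"dz": 0,"turn": 0.42,"jaw": 1},{"dx": 167,"dy": -60,"dz": 0,"turn": 0.522,"jaw": 1}]}}

```text
time: 14.67
tool_pos: [0.4432, 0.3645, 0.279]
tool_rot: [-0.001, 0.832, 0.554, -0.0]
contact_force: [-0.3, -0.7, -2.7]
gripper_width: 0.314
grasp_force: 61.7
```

```bash
python3 - <<'E'
from h import *
f=grab_frame("top");pieces(f,.03);g=grab_frame("scene")
cv2.imwrite("pics/s4.png",np.hstack([cv2.resize(f["pixels"][170:310,215:315,::-1],None,fx=4,fy=4),cv2.resize(g["pixels"][220:340,320:430,::-1],None,fx=3.6,fy=4.667)]))
hsv=cv2.cvtColor(f["pixels"],cv2.COLOR_RGB2HSV)
m=(cv2.inRange(hsv,(50,100,60),(75,255,255))>0);m[:250]=0;m[330:]=0;m[:,205:]=0
r=cv2.minAreaRect((p2w(f,np.argwhere(m)[:,::-1],.003)[:,:2]*1e3).astype(np.float32));print("mat",r)
need((.448,.361,.285),np.radians(67.4))
E
```

```text
red 216 panel mm [-23. 170.] (61, 20, -8.2)
blue 249 panel mm [ 46. 189.] (48, 32, -64.6)
green 331 panel mm [ 65. 152.] (63, 32, 7.0)
yellow 298 panel mm [-78. 176.] (55, 33, 6.5)
brown 148 panel mm [131.  -1.] (261, 4, -82.6)
brown 105 panel mm [-122.  -79.] (106, 6, -82.4)
brown 47 panel mm [-122.  101.] (55, 6, -81.0)
mat ((456.6592102050781, 365.6441650390625), (148.48294067382812, 69.5844955444336), 68.28131866455078)
tcp [0.4442 0.3626 0.279 ] yaw 1.1798 tilt [-0.0006 -0.0002] F [-0.1 -1.  -2.5] w 0.31 t 14.8 need [-0.0, 4.1, -6.0] 0.0035
```

View pics/s4.png

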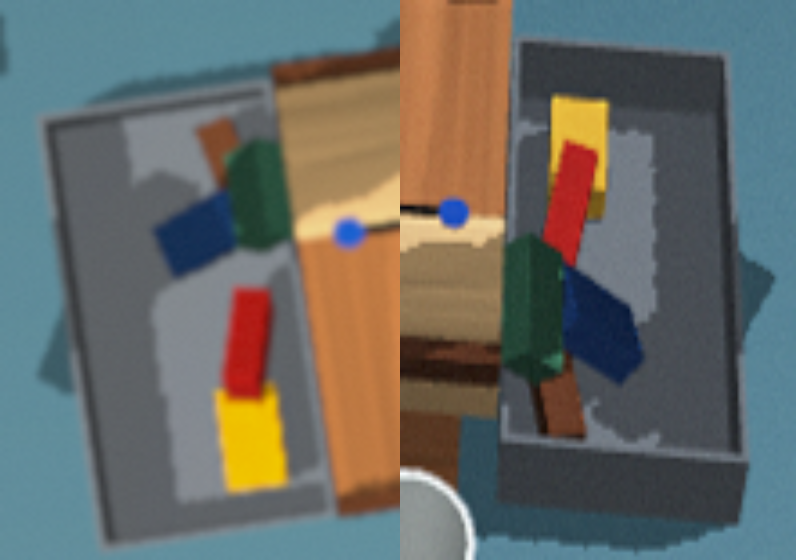

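Call:
{"api": "apply_moves", "payload": {"series": [{"dx": 0,"dy": 6,"dz": 20,"turn": 0,"jaw": 1},{"dx": 0,"dy": 6,"dz": 60,"turn": 0,"jaw": 1},{"dx": 0,"dy": 6,"dz": 100,"turn": 0,"jaw": 1},{"dx": 0,"dy": 6,"dz": 130,"turn": 0,"jaw": 1},{"dx": 0,"dy": 6,"dz": 155,"turn": 0,"jaw": 1}]}}

```text
time: 15.18
tool_pos: [0.4507, 0.3562, 0.1207]
tool_rot: [0.0, 0.832, 0.555, -0.002]
contact_force: [0.4, -1.2, -3.8]
gripper_width: 0.309
grasp_force: 61.6
```

Call:
{"api": "apply_moves", "payload": {"series": [{"dx": 0,"dy": 0,"dz": 12,"turn": 0,"jaw": 1},{"dx": 0,"dy": 0,"dz": 22,"turn": 0,"jaw": 1},{"dx": 0,"dy": 0,"dz": 28,"turn": 0,"jaw": 1},{"dx": 0,"dy": 0,"dz": 32,"turn": 0,"jaw": 1},{"dx": 0,"dy": 0,"dz": 32,"turn": 0,"jaw": 1}]}}

```text
time: 15.6
tool_pos: [0.452, 0.3586, 0.0932]
tool_rot: [0.0, 0.832, 0.555, 0.001]
contact_force: [0.6, 0.6, -1.8]
gripper_width: 0.307
grasp_force: 61.6
```

```bash
python3 - <<'E'
from h import *
need((.45,.363,.0885),np.radians(67.4))
f=grab_frame("top");g=grab_frame("scene");pts=[]
for h,b in((f,(170,310,215,300)),(g,(220,340,345,430))):
    hsv=cv2.cvtColor(h["pixels"],cv2.COLOR_RGB2HSV);m=cv2.inRange(hsv,(60,60,20),(92,255,160));M=np.zeros_like(m);M[b[0]:b[1],b[2]:b[3]]=m[b[0]:b[1],b[2]:b[3]]
    k,L,st,c=cv2.connectedComponentsWithStats(M);i=1+st[1:,4].argmax();pts.append(c[i]);print(st[i],c[i])
X=cv2.triangulatePoints(*[h["mtx"]@h["camera_from_world"][:3] for h in(f,g)],*[p.reshape(2,1) for p in pts]);X=X[:3,0]/X[3];print(X,toP(X)-[0,.203])
E
```

```text
tcp [0.452  0.3586 0.0932] yaw 1.1768 tilt [0.0011 0.0006] F [ 0.6  0.6 -1.8] w 0.307 t 15.6 need [3.3, -3.6, 4.7] 0.0005
[272 205  16  28 342] [279.28362573 218.43274854]
[348 270  17  33 468] [356.32905983 285.74358974]
[0.60564565 0.07377281 0.05571629] [ 0.06122837 -0.05278961]
```

Call:
{"api": "apply_moves", "payload": {"series": [{"dx": 0,"dy": 0,"dz": 2,"turn": 0,"jaw": 1},{"dx": 0,"dy": 0,"dz": 4,"turn": 0,"jaw": 1},{"dx": 0,"dy": 0,"dz": 5,"turn": 0,"jaw": 1},{"dx": 0,"dy": 0,"dz": 5,"turn": 0,"jaw": 1},{"dx": 0,"dy": 0,"dz": 5,"turn": 0,"jaw": 1}]}}

```text
time: 16.12
tool_pos: [0.452, 0.3589, 0.0886]
tool_rot: [0.0, 0.832, 0.555, 0.001]
contact_force: [0.2, -0.2, 1.1]
gripper_width: 0.31
grasp_force: 62.2
```

Call:
{"api": "apply_moves", "payload": {"series": [{"dx": 0,"dy": 0,"dz": 0,"turn": 0,"jaw": 0.6},{"dx": 0,"dy": 0,"dz": 0,"turn": 0,"jaw": 0.4},{"dx": 0,"dy": 0,"dz": 0,"turn": 0,"jaw": 0.2},{"dx": 0,"dy": 0,"dz": 0,"turn": 0,"jaw": 0},{"dx": 0,"dy": 0,"dz": 0,"turn": 0,"jaw": 0}]}}

```text
time: 16.53
tool_pos: [0.4513, 0.3584, 0.0874]
tool_rot: [-0.0, 0.832, 0.555, -0.0]
contact_force: [-0.0, 0.5, 0.6]
gripper_width: 0.943
grasp_force: 0.0
```

Call:
{"api": "apply_moves", "payload": {"series": [{"dx": 0,"dy": 0,"dz": -10,"turn": 0,"jaw": 0},{"dx": 0,"dy": 0,"dz": -40,"turn": 0,"jaw": 0},{"dx": 0,"dy": 0,"dz": -80,"turn": 0,"jaw": 0},{"dx": 0,"dy": 0,"dz": -120,"turn": 0,"jaw": 0},{"dx": 0,"dy": 0,"dz": -160,"turn": 0,"jaw": 0}]}}

```text
time: 16.95
tool_pos: [0.4509, 0.3582, 0.2498]
tool_rot: [-0.0, 0.832, 0.555, -0.0]
contact_force: [0.5, -0.5, 0.1]
gripper_width: 1.001
grasp_force: 0.0
```

```bash
python3 - <<'E'
from h import *
f=grab_frame("top");hsv=cv2.cvtColor(f["pixels"],cv2.COLOR_RGB2HSV)
# stand & tracer from colours
M=np.zeros((480,640),np.uint8);M[235:300,445:520]=1
orange=cv2.inRange(hsv,(8,170,150),(18,255,255))*M;print("grip top",rect(f,orange>0,.178))
white=cv2.inRange(hsv,(0,0,165),(180,60,255))*M;white=cv2.morphologyEx(white,cv2.MORPH_CLOSE,np.ones((15,15)));print("stand top",rect(f,white>0,.1))
need((.471,-.374,.32),0)
T=pw(-.02,0);need((*T,.4))
E
```

```text
grip top (472, -378, 38, 23, -72.9)
stand top (475, -389, 82, 80, 22.2)
tcp [0.4546 0.3606 0.2609] yaw 1.177 tilt [0.0138 0.0083] F [1.5 1.  6.1] w 1.0 t 17.0 need [-671.2, 297.6, -64.9] -0.3938
tcp [0.4546 0.3606 0.2609] yaw 1.177 tilt [0.0138 0.0083] F [1.5 1.  6.1] w 1.0 t 17.0 need [-375.8, 255.2, -141.5]
```

Call:
{"api": "apply_moves", "payload": {"series": [{"dx": 0,"dy": 0,"dz": -20,"turn": 0.12,"jaw": 0},{"dx": 0,"dy": 0,"dz": -50,"turn": 0.24,"jaw": 0},{"dx": 0,"dy": 0,"dz": -70,"turn": 0.36,"jaw": 0},{"dx": 0,"dy": 0,"dz": -70,"turn": 0.48,"jaw": 0},{"dx": 0,"dy": 0,"dz": -70,"turn": 0.6,"jaw": 0}]}}

```text
time: 17.42
tool_pos: [0.4521, 0.359, 0.3209]
tool_rot: [-0.001, 0.96, 0.282, 0.003]
contact_force: [-1.1, -0.5, -0.2]
gripper_width: 1.002
grasp_force: 0.0
```

Call:
{"api": "apply_moves", "payload": {"series": [{"dx": -18,"dy": 35,"dz": 0,"turn": 0.1,"jaw": 0},{"dx": -36,"dy": 70,"dz": 0,"turn": 0.19,"jaw": 0},{"dx": -54,"dy": 105,"dz": 0,"turn": 0.19,"jaw": 0},{"dx": -72,"dy": 140,"dz": 0,"turn": 0.19,"jaw": 0},{"dx": -92,"dy": 178,"dz": 0,"turn": 0.19,"jaw": 0}]}}

```text
time: 17.83
tool_pos: [0.4709, 0.159, 0.3182]
tool_rot: [-0.0, 0.981, 0.193, 0.001]
contact_force: [1.3, -0.5, 0.3]
gripper_width: 0.998
grasp_force: 0.0
```

```bash
python3 - <<'E'
from h import *
need((.499,-.109,.32),np.radians(22.2))
E
```

```text
tcp [0.4709 0.159  0.3182] yaw 0.388 tilt [0.0012 0.0003] F [ 1.3 -0.5  0.3] w 0.998 t 17.8 need [-75.4, 258.7, -1.9] 0.0005
```

Call:
{"api": "apply_moves", "payload": {"series": [{"dx": -11,"dy": 39,"dz": 0,"turn": 0,"jaw": 0},{"dx": -22,"dy": 78,"dz": 0,"turn": 0,"jaw": 0},{"dx": -33,"dy": 117,"dz": 0,"turn": 0,"jaw": 0},{"dx": -44,"dy": 156,"dz": 0,"turn": 0,"jaw": 0},{"dx": -55,"dy": 195,"dz": 0,"turn": 0,"jaw": 0}]}}

```text
time: 18.25
tool_pos: [0.4935, -0.0429, 0.3184]
tool_rot: [0.0, 0.981, 0.192, 0.001]
contact_force: [0.6, 0.2, 1.3]
gripper_width: 1.0
grasp_force: 0.0
```

Call:
{"api": "apply_moves", "payload": {"series": [{"dx": -11,"dy": 35,"dz": 0,"turn": 0,"jaw": 0},{"dx": -20,"dy": 63,"dz": 0,"turn": 0,"jaw": 0},{"dx": -20,"dy": 63,"dz": 0,"turn": 0,"jaw": 0},{"dx": -20,"dy": 63,"dz": 0,"turn": 0,"jaw": 0},{"dx": -20,"dy": 63,"dz": 0,"turn": 0,"jaw": 0}]}}

```text
time: 18.67
tool_pos: [0.499, -0.1064, 0.3179]
tool_rot: [-0.0, 0.981, 0.192, 0.0]
contact_force: [-0.4, -1.2, -0.7]
gripper_width: 0.999
grasp_force: 0.0
```

```bash
cat > seam.py <<'E'
from h import *
from scipy.optimize import least_squares
def seam(f,draw=None):
    hsv=cv2.cvtColor(f["pixels"],cv2.COLOR_RGB2HSV);g=np.zeros((480,640),np.uint8)
    cv2.fillConvexPoly(g,w2p(f,[[*pw(x,y),.08] for x,y in((-.1,-.125),(.1,-.125),(.1,.125),(-.1,.125))]).astype(np.int32),1)
    big=lambda m:(lambda k,L,s,c:(c[1+s[1:,4].argmax()],s[1:,4].max(),L==1+s[1:,4].argmax()))(*cv2.connectedComponentsWithStats(m*g))
    red=big((cv2.inRange(hsv,(0,200,130),(5,255,255))>0).astype(np.uint8));blue=big((cv2.inRange(hsv,(105,150,80),(125,255,255))>0).astype(np.uint8))
    r,b=p2w(f,[red[0],blue[0]],.08)[:,:2]
    blk=big((hsv[:,:,2]<75).astype(np.uint8)&(hsv[:,:,1]<150).astype(np.uint8));P=p2w(f,np.argwhere(blk[2])[:,::-1],.08)[:,:2]
    print("red",r.round(4),red[1],"blue",b.round(4),blue[1],"black px",blk[1])
    # known shape: 65 along u, 92 slanted, 65 along u; r->b total fixes slant angle; sign by fit
    def poly(q):
        x,y,a,s=q;u=np.array([np.cos(a),np.sin(a)]);v=np.array([np.cos(a+s),np.sin(a+s)])
        p0=np.array([x,y]);p1=p0+.065*u;p2=p1+.0922*v;return np.array([p0,p1,p2,p2+.065*u])
    def dist(P,V):
        D=[]
        for A,B in zip(V,V[1:]):
            t=np.clip((P-A)@(B-A)/((B-A)@(B-A)),0,1);D.append(np.linalg.norm(P-A-t[:,None]*(B-A),axis=1))
        return np.min(D,0)
    S=[]
    for s in(.7,-.7):
        fit=least_squares(lambda q:np.r_[dist(P,poly(q))/len(P)**.5,(poly(q)[0]-r),(poly(q)[3]-b)],[*r,np.arctan2(*(b-r)[::-1]),s]);S.append(fit)
    q=min(S,key=lambda s:s.cost);V=poly(q.x);print("rms",(dist(P,V)**2).mean()**.5,"yaw",np.degrees(q.x[2]),"slant",np.degrees(q.x[3]),"ends err mm",(V[0]-r)*1e3,(V[3]-b)*1e3);print(V.round(4).tolist())
    if draw:
        im=f["pixels"][:,:,::-1].copy();cv2.polylines(im,[w2p(f,np.c_[V,[.08]*4]).astype(np.int32)],0,(0,255,255),1);cv2.imwrite(draw,im)
    return V
E
python3 - <<'E'
from seam import *
need((.499,-.109,.32),np.radians(22.2))
seam(grab_frame("wrist"),"pics/seam.png");seam(grab_frame("top"))
E
```

```text
tcp [ 0.499  -0.1064  0.3179] yaw 0.3868 tilt [0.0004 0.0005] F [-0.4 -1.2 -0.7] w 0.999 t 18.7 need [-1.0, 2.4, -2.1] -0.0006
red [ 0.5467 -0.1839] 140 blue [0.581  0.0221] 184 black px 484
rms 0.0008791447582959641 yaw 97.22643422728181 slant -40.52853741917002 ends err mm [ 0.04576007 -0.00578001] [0.0185615  0.02318008]
[[0.5468, -0.1839], [0.5386, -0.1194], [0.5892, -0.0423], [0.5811, 0.0221]]Traceback (most recent call last):
  File "<stdin>", line 3, in <module>
  File "seam.py", line 7, in seam
    red=big((cv2.inRange(hsv,(0,200,130),(5,255,255))>0).astype(np.uint8));blue=big((cv2.inRange(hsv,(105,150,80),(125,255,255))>0).astype(np.uint8))
  File "seam.py", line 6, in <lambda>
    big=lambda m:(lambda k,L,s,c:(c[1+s[1:,4].argmax()],s[1:,4].max(),L==1+s[1:,4].argmax()))(*cv2.connectedComponentsWithStats(m*g))
                 ~~~~~~~~~~~~~~~~~~~~~~~~~~~~~~~~~~~~~~~~~~~~~~~~~~~~~~~~~~~~~~~~~~~~~~~~~~~~^^^^^^^^^^^^^^^^^^^^^^^^^^^^^^^^^^^^^^^^
  File "seam.py", line 6, in <lambda>
    big=lambda m:(lambda k,L,s,c:(c[1+s[1:,4].argmax()],s[1:,4].max(),L==1+s[1:,4].argmax()))(*cv2.connectedComponentsWithStats(m*g))
                                      ~~~~~~~~~~~~~~^^
ValueError: attempt to get argmax of an empty sequence
```

View pics/seam.png

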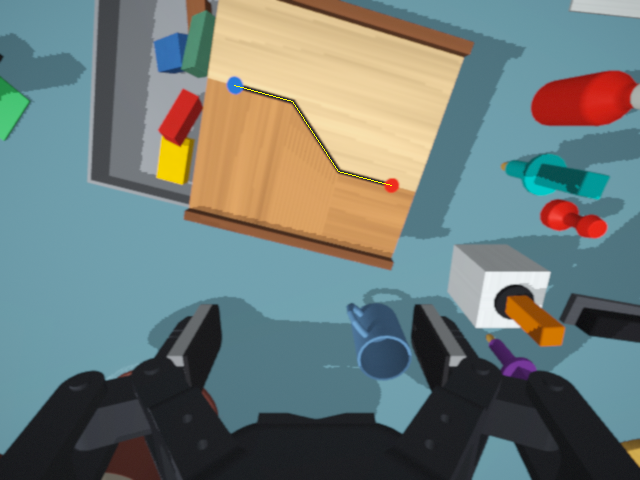

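The yellow fit lies on the seam, from the red dot (391,185) through the bends (339,170) and (293,100) to the blue dot (235,85). The tracer stands in its stand at (515,300). Next I'll move towards it.

Call:
{"api": "apply_moves", "payload": {"series": [{"dx": -24,"dy": 32,"dz": 0,"turn": 0,"jaw": 0},{"dx": -48,"dy": 64,"dz": 0,"turn": 0,"jaw": 0},{"dx": -72,"dy": 96,"dz": 0,"turn": 0,"jaw": 0},{"dx": -96,"dy": 128,"dz": 0,"turn": 0,"jaw": 0},{"dx": -120,"dy": 160,"dz": 0,"turn": 0,"jaw": 0}]}}

```text
time: 19.18
tool_pos: [0.4482, -0.3005, 0.318]
tool_rot: [0.0, 0.981, 0.194, 0.0]
contact_force: [1.6, 0.5, 0.5]
gripper_width: 0.999
grasp_force: 0.0
```

Call:
{"api": "apply_moves", "payload": {"series": [{"dx": -24,"dy": 32,"dz": -10,"turn": 0,"jaw": 0},{"dx": -48,"dy": 64,"dz": -10,"turn": 0,"jaw": 0},{"dx": -70,"dy": 93,"dz": -10,"turn": 0,"jaw": 0},{"dx": -70,"dy": 93,"dz": -10,"turn": 0,"jaw": 0},{"dx": -70,"dy": 93,"dz": -10,"turn": 0,"jaw": 0}]}}

```text
time: 19.6
tool_pos: [0.4185, -0.4132, 0.3271]
tool_rot: [-0.001, 0.981, 0.192, -0.0]
contact_force: [0.1, 0.2, -0.2]
gripper_width: 1.005
grasp_force: 0.0
```

```bash
python3 - <<'E'
from h import *
f=grab_frame("wrist");hsv=cv2.cvtColor(f["pixels"],cv2.COLOR_RGB2HSV);cv2.imwrite("pics/trw.png",f["pixels"][:,:,::-1])
M=np.zeros((480,640),np.uint8);uv=w2p(f,[[.475,-.389,.12]])[0].astype(int);cv2.circle(M,[int(v) for v in uv],110,1,-1);print(uv)
o=cv2.inRange(hsv,(8,170,215),(22,255,255))*M;print("grip top",o.sum()/255,rect(f,o>0,.178))
w=cv2.inRange(hsv,(0,0,195),(180,45,255))*M;w=cv2.morphologyEx(w,cv2.MORPH_CLOSE,np.ones((5,5)));print("stand top",rect(f,w>0,.1))
k=((hsv[:,:,2]<60)*M).astype(np.uint8);print("collar",rect(f,k>0,.108))
need((.475,-.389,.25),np.radians(22.2))
E
```

```text
[314 146]
grip top 662.0 (474, -385, 23, 22, 22.4)
stand top (475, -385, 82, 80, -67.9)
collar (478, -384, 43, 35, -69.8)
tcp [ 0.419  -0.4122  0.3273] yaw 0.3875 tilt [-0.      0.0009] F [ 0.2  0.7 -0.2] w 0.999 t 19.6 need [60.6, -0.2, 77.4] -0.0
```

View pics/trw.png

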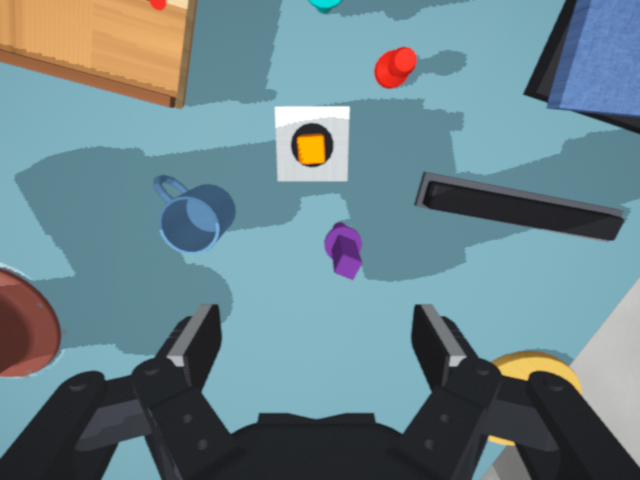

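The wrist view shows the orange grip (311,150) upright in the stand (312,145), with purple (343,245) left aside. It measures (474,-385) with a yaw of 22.3°.

Call:
{"api": "apply_moves", "payload": {"series": [{"dx": 30,"dy": -2,"dz": 0,"turn": 0,"jaw": 0},{"dx": 61.5,"dy": -4,"dz": 0,"turn": 0,"jaw": 0},{"dx": 61.5,"dy": -4,"dz": 20,"turn": 0,"jaw": 0},{"dx": 61.5,"dy": -4,"dz": 55,"turn": 0,"jaw": 0},{"dx": 61.5,"dy": -4,"dz": 90,"turn": 0,"jaw": 0}]}}

```text
time: 20.07
tool_pos: [0.4764, -0.384, 0.239]
tool_rot: [0.002, 0.981, 0.194, 0.001]
contact_force: [-0.2, -0.9, -0.9]
gripper_width: 0.998
grasp_force: 0.0
```

Call:
{"api": "apply_moves", "payload": {"series": [{"dx": 0,"dy": 0,"dz": 30,"turn": 0,"jaw": 0},{"dx": 0,"dy": 0,"dz": 60,"turn": 0,"jaw": 0},{"dx": 0,"dy": 0,"dz": 85,"turn": 0,"jaw": 0},{"dx": 0,"dy": 0,"dz": 94,"turn": 0,"jaw": 0},{"dx": 0,"dy": 0,"dz": 94,"turn": 0,"jaw": 0}]}}

```text
time: 20.48
tool_pos: [0.4734, -0.3828, 0.1405]
tool_rot: [-0.002, 0.981, 0.193, -0.001]
contact_force: [-0.0, 0.6, 0.2]
gripper_width: 1.001
grasp_force: 0.0
```

Call:
{"api": "apply_moves", "payload": {"series": [{"dx": 0,"dy": 0,"dz": 0,"turn": 0,"jaw": 0.3},{"dx": 0,"dy": 0,"dz": 0,"turn": 0,"jaw": 0.6},{"dx": 0,"dy": 0,"dz": 0,"turn": 0,"jaw": 0.8},{"dx": 0,"dy": 0,"dz": 0,"turn": 0,"jaw": 1},{"dx": 0,"dy": 0,"dz": 0,"turn": 0,"jaw": 1}]}}

```text
time: 20.9
tool_pos: [0.4745, -0.3865, 0.1451]
tool_rot: [0.001, 0.981, 0.192, 0.001]
contact_force: [-0.1, -0.3, -0.1]
gripper_width: 0.299
grasp_force: 0.3
```

Call:
{"api": "apply_moves", "payload": {"series": [{"dx": 0,"dy": 0,"dz": 0,"turn": 0,"jaw": 1},{"dx": 0,"dy": 0,"dz": 0,"turn": 0,"jaw": 1},{"dx": 0,"dy": 0,"dz": 0,"turn": 0,"jaw": 1},{"dx": 0,"dy": 0,"dz": 0,"turn": 0,"jaw": 1},{"dx": 0,"dy": 0,"dz": 0,"turn": 0,"jaw": 1}]}}

```text
time: 21.32
tool_pos: [0.4746, -0.3863, 0.1452]
tool_rot: [0.001, 0.981, 0.192, 0.001]
contact_force: [-0.0, 2.2, 5.8]
gripper_width: 0.266
grasp_force: 59.4
```

```bash
python3 - <<'E'
from h import *
need((.4745,-.385,.143),np.radians(22.2))
E
```

```text
tcp [ 0.4746 -0.3863  0.1452] yaw 0.3868 tilt [ 0.0019 -0.001 ] F [-0.   2.2  5.8] w 0.266 t 21.3 need [0.4, -1.3, 2.2] -0.0007
```

Call:
{"api": "apply_moves", "payload": {"series": [{"dx": 0,"dy": 0,"dz": -15,"turn": 0,"jaw": 1},{"dx": 0,"dy": 0,"dz": -45,"turn": 0,"jaw": 1},{"dx": 0,"dy": 0,"dz": -80,"turn": 0,"jaw": 1},{"dx": 0,"dy": 0,"dz": -115,"turn": 0,"jaw": 1},{"dx": 0,"dy": 0,"dz": -135,"turn": 0,"jaw": 1}]}}

```text
time: 21.73
tool_pos: [0.4745, -0.3869, 0.2826]
tool_rot: [0.002, 0.981, 0.192, 0.001]
contact_force: [-0.1, -0.4, -0.9]
gripper_width: 0.262
grasp_force: 58.8
```

Call:
{"api": "apply_moves", "payload": {"series": [{"dx": 0,"dy": 0,"dz": 0,"turn": 0,"jaw": 1},{"dx": 0,"dy": 0,"dz": 0,"turn": 0,"jaw": 1},{"dx": 0,"dy": 0,"dz": 0,"turn": 0,"jaw": 1},{"dx": 0,"dy": 0,"dz": 0,"turn": 0,"jaw": 1},{"dx": 0,"dy": 0,"dz": 0,"turn": 0,"jaw": 1}]}}

```text
time: 22.15
tool_pos: [0.4731, -0.3852, 0.2755]
tool_rot: [-0.002, 0.981, 0.192, -0.001]
contact_force: [-0.1, 0.0, -2.7]
gripper_width: 0.263
grasp_force: 58.8
```

```bash
python3 - <<'E'
from h import *
f=grab_frame("wrist");cv2.imwrite("pics/tip.png",cv2.resize(f["pixels"][180:480,160:480,::-1],None,fx=2,fy=2))
s,p,r=tool()
for dx in(-.003,0,.003):
  for q in((dx,0,.1302),(dx,0,.1302-.025)): print(dx,q[2],w2p(f,p+r@np.array(q)))
need((.5468,-.1839,.28),np.radians(22.2))
E
```

```text
-0.003 0.1302 [[316.12029198 225.4537636 ]]
-0.003 0.10520000000000002 [[316.11345616 234.02411033]]
0 0.1302 [[316.11649873 222.26648433]]
0 0.10520000000000002 [[316.10931663 230.59568393]]
0.003 0.1302 [[316.11268108 219.05869011]]
0.003 0.10520000000000002 [[316.10514818 227.14330778]]
tcp [ 0.4733 -0.3853  0.276 ] yaw 0.3868 tilt [-0.0027  0.0028] F [ 0.8 -0.4 -1.6] w 0.262 t 22.2 need [144.1, -158.8, -3.7] -0.0007
```

View pics/tip.png

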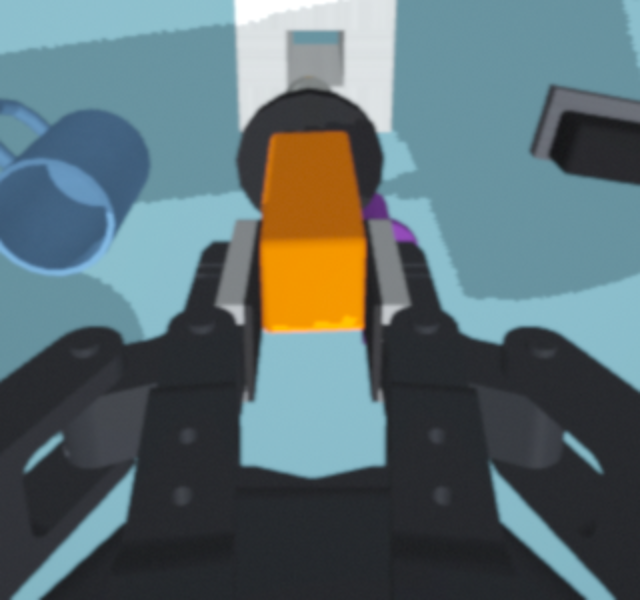

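The crop shows the orange grip held square (top face centre (313,285)), with the collar at (310,160) below it. The tip is hidden behind the collar. I'll move over the red dot.

Call:
{"api": "apply_moves", "payload": {"series": [{"dx": 20,"dy": -22,"dz": 0,"turn": 0,"jaw": 1},{"dx": 45,"dy": -50,"dz": 0,"turn": 0,"jaw": 1},{"dx": 70,"dy": -78,"dz": 0,"turn": 0,"jaw": 1},{"dx": 95,"dy": -105,"dz": 0,"turn": 0,"jaw": 1},{"dx": 120,"dy": -132,"dz": 0,"turn": 0,"jaw": 1}]}}

```text
time: 22.62
tool_pos: [0.5352, -0.2167, 0.2775]
tool_rot: [-0.0, 0.981, 0.192, -0.001]
contact_force: [0.7, 0.4, -1.8]
gripper_width: 0.265
grasp_force: 58.8
```

Call:
{"api": "apply_moves", "payload": {"series": [{"dx": 14,"dy": -15,"dz": 10,"turn": 0,"jaw": 1},{"dx": 22,"dy": -25,"dz": 25,"turn": 0,"jaw": 1},{"dx": 23,"dy": -27,"dz": 35,"turn": 0,"jaw": 1},{"dx": 23,"dy": -27,"dz": 40,"turn": 0,"jaw": 1},{"dx": 23,"dy": -27,"dz": 40,"turn": 0,"jaw": 1}]}}

```text
time: 23.03
tool_pos: [0.5448, -0.1852, 0.2352]
tool_rot: [-0.001, 0.981, 0.192, -0.002]
contact_force: [0.0, 0.5, -1.3]
gripper_width: 0.262
grasp_force: 58.8
```

Call:
{"api": "apply_moves", "payload": {"series": [{"dx": 0,"dy": 0,"dz": 0,"turn": 0,"jaw": 1},{"dx": 0,"dy": 0,"dz": 0,"turn": 0,"jaw": 1},{"dx": 0,"dy": 0,"dz": 0,"turn": 0,"jaw": 1},{"dx": 0,"dy": 0,"dz": 0,"turn": 0,"jaw": 1},{"dx": 0,"dy": 0,"dz": 0,"turn": 0,"jaw": 1}]}}

```text
time: 23.45
tool_pos: [0.5465, -0.1853, 0.2392]
tool_rot: [0.0, 0.981, 0.192, 0.0]
contact_force: [-0.3, -0.3, -0.6]
gripper_width: 0.266
grasp_force: 58.8
```

```bash
python3 - <<'E'
from h import *
need((.5468,-.1839,.235),np.radians(22.2))
s,p,r=tool();tip=p+r@[0,0,.1302];print("tip pred",tip.round(4))
g=grab_frame("scene");f=grab_frame("top");print("scene px",w2p(g,[tip,p]).round(1),"top",w2p(f,[tip]).round(1))
cx,cy=w2p(g,tip)[0].astype(int);cv2.imwrite("pics/tip2.png",cv2.resize(g["pixels"][cy-70:cy+30,cx-60:cx+60,::-1],None,fx=6,fy=6,interpolation=cv2.INTER_CUBIC));print(cx,cy)
w=grab_frame("wrist");hsv=cv2.cvtColor(w["pixels"],cv2.COLOR_RGB2HSV);m=cv2.inRange(hsv,(8,170,215),(22,255,255));m[:250]=0
k,L,st,c=cv2.connectedComponentsWithStats(m);i=1+st[1:,4].argmax();print("griptop px",c[i],st[i],"pred",w2p(w,[p+r@[d,0,-.0328] for d in(-.003,0,.003)]).round(1).tolist())
E
```

```text
tcp [ 0.5465 -0.1853  0.2392] yaw 0.3861 tilt [ 0.001  -0.0005] F [-0.3 -0.3 -0.6] w 0.266 t 23.4 need [0.8, -1.2, 4.2] -0.0013
tip pred [ 0.5467 -0.1854  0.109 ]
scene px [[243.7 229.8]
 [239.3 182.8]] top [[393.7 239.7]]
243 229
griptop px [320.26737968 342.43850267] [294 338  47   8 187] pred [[316.3, 330.4], [316.3, 324.6], [316.3, 318.7]]
```

View pics/tip2.png

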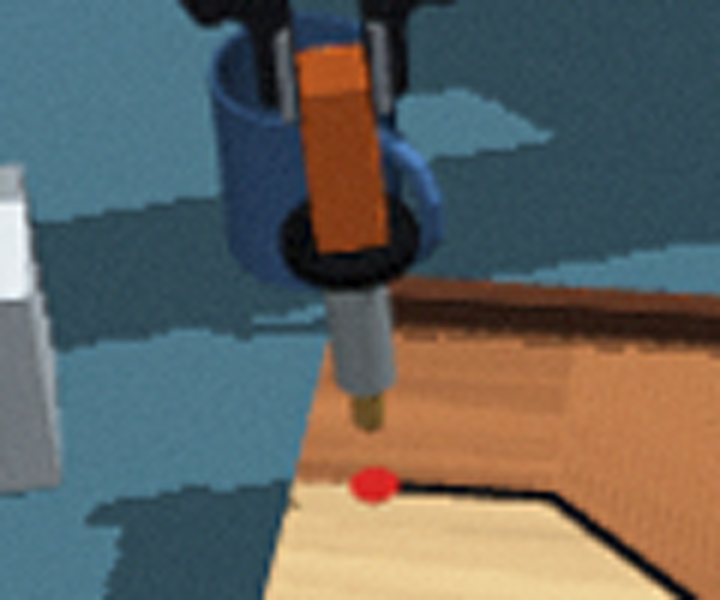

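The brass tip's lower end is at scene (244.3,231), against a prediction of (243.7,229.8). It stands directly above the red dot, so the tip calibration is good. Now I'll set it down slowly.

Call:
{"api": "apply_moves", "payload": {"series": [{"dx": 1,"dy": -1,"dz": 3,"turn": 0,"jaw": 1},{"dx": 1,"dy": -1,"dz": 7,"turn": 0,"jaw": 1},{"dx": 1,"dy": -1,"dz": 11,"turn": 0,"jaw": 1},{"dx": 1,"dy": -1,"dz": 15,"turn": 0,"jaw": 1},{"dx": 1,"dy": -1,"dz": 18,"turn": 0,"jaw": 1}]}}

```text
time: 24.02
tool_pos: [0.5466, -0.1832, 0.2194]
tool_rot: [-0.0, 0.981, 0.192, -0.0]
contact_force: [0.1, -0.3, -0.4]
gripper_width: 0.264
grasp_force: 58.8
```

Call:
{"api": "apply_moves", "payload": {"series": [{"dx": 0,"dy": 0,"dz": 1.5,"turn": 0,"jaw": 1},{"dx": 0,"dy": 0,"dz": 3,"turn": 0,"jaw": 1},{"dx": 0,"dy": 0,"dz": 4.5,"turn": 0,"jaw": 1},{"dx": 0,"dy": 0,"dz": 6,"turn": 0,"jaw": 1},{"dx": 0,"dy": 0,"dz": 7.5,"turn": 0,"jaw": 1}]}}

```text
time: 24.43
tool_pos: [0.547, -0.1835, 0.2131]
tool_rot: [0.0, 0.981, 0.192, 0.0]
contact_force: [-0.8, 0.4, -0.9]
gripper_width: 0.26
grasp_force: 58.8
```

```bash
python3 - <<'E'
from h import *
need((.5468,-.1839,.2052),np.radians(22.2))
E
```

```text
tcp [ 0.547  -0.1835  0.2131] yaw 0.3868 tilt [ 0.0003 -0.0001] F [-0.8  0.4 -0.9] w 0.26 t 24.4 need [-0.4, 0.3, 7.9] -0.0007
```

Call:
{"api": "apply_moves", "payload": {"series": [{"dx": 0,"dy": 0,"dz": 1,"turn": 0,"jaw": 1},{"dx": 0,"dy": 0,"dz": 2,"turn": 0,"jaw": 1},{"dx": 0,"dy": 0,"dz": 3,"turn": 0,"jaw": 1},{"dx": 0,"dy": 0,"dz": 4,"turn": 0,"jaw": 1},{"dx": 0,"dy": 0,"dz": 5,"turn": 0,"jaw": 1}]}}

```text
time: 24.85
tool_pos: [0.5471, -0.1835, 0.2084]
tool_rot: [0.0, 0.981, 0.192, 0.0]
contact_force: [-1.1, 0.4, 0.0]
gripper_width: 0.262
grasp_force: 59.1
```

Call:
{"api": "apply_moves", "payload": {"series": [{"dx": 0,"dy": 0,"dz": 1,"turn": 0,"jaw": 1},{"dx": 0,"dy": 0,"dz": 2,"turn": 0,"jaw": 1},{"dx": 0,"dy": 0,"dz": 2.7,"turn": 0,"jaw": 1},{"dx": 0,"dy": 0,"dz": 2.7,"turn": 0,"jaw": 1},{"dx": 0,"dy": 0,"dz": 2.7,"turn": 0,"jaw": 1}]}}

```text
time: 25.27
tool_pos: [0.5471, -0.1835, 0.2056]
tool_rot: [0.0, 0.981, 0.192, 0.0]
contact_force: [0.2, -0.6, 1.2]
gripper_width: 0.267
grasp_force: 59.2
```

```bash
cat > plan.py <<'E'
from h import *
V=np.array([[0.5468,-0.1839],[0.5386,-0.1194],[0.5892,-0.0423],[0.5811,0.0221]])
if __name__=="__main__":
    s,p,r=tool();need((*p[:2],.2052))
    for A,B in zip(V,V[1:]):
        d=r.T@np.r_[(B-A)*1e3,0];n=np.linalg.norm(d);print("leg",d.round(2),n.round(1),"per 7.5mm",(d/n*7.5).round(3))
    t=np.array([[np.linalg.norm(p[:2]-v)] for v in V])*1e3;print("dist to vertices mm",t.ravel().round(1))
    for v in V: print("to vertex",(r.T@np.r_[(v-p[:2])*1e3,0]).round(2))
E
python3 plan.py; python3 - <<'E'
from h import *
F=[]
for i in range(4): grab_frame("top");F.append(state()["contact_force"])
print(np.mean(F,0))
E
```

```text
tcp [ 0.5471 -0.1835  0.2056] yaw 0.3868 tilt [ 0.0005 -0.0002] F [ 0.2 -0.6  1.2] w 0.267 t 25.3 need [-0.0, -0.0, 0.4]
leg [ 1.674e+01 -6.283e+01 -2.000e-02] 65.0 per 7.5mm [ 1.931e+00 -7.247e+00 -2.000e-03]
leg [ 7.595e+01 -5.232e+01  1.000e-02] 92.2 per 7.5mm [ 6.176e+00 -4.255e+00  1.000e-03]
leg [ 1.679e+01 -6.270e+01 -2.000e-02] 64.9 per 7.5mm [ 1.940e+00 -7.245e+00 -2.000e-03]
dist to vertices mm [  0.5  64.7 147.4 208.4]
to vertex [-0.43  0.24 -0.  ]
to vertex [ 1.631e+01 -6.259e+01 -2.000e-02]
to vertex [ 9.226e+01 -1.149e+02 -1.000e-02]
to vertex [ 1.0905e+02 -1.7760e+02 -3.0000e-02]
[-0.08516585  0.15894424  1.89640356]
```

Call:
{"api": "apply_moves", "payload": {"series": [{"dx": 0.39,"dy": -1.45,"dz": 0,"turn": 0,"jaw": 1},{"dx": 0.77,"dy": -2.9,"dz": 0,"turn": 0,"jaw": 1},{"dx": 1.16,"dy": -4.35,"dz": 0,"turn": 0,"jaw": 1},{"dx": 1.55,"dy": -5.8,"dz": 0,"turn": 0,"jaw": 1},{"dx": 1.93,"dy": -7.25,"dz": 0,"turn": 0,"jaw": 1}]}}

```text
time: 25.88
tool_pos: [0.5461, -0.1761, 0.2055]
tool_rot: [0.0, 0.981, 0.192, 0.0]
contact_force: [0.1, -1.9, 1.8]
gripper_width: 0.266
grasp_force: 59.1
```

Call:
{"api": "apply_moves", "payload": {"series": [{"dx": 0.39,"dy": -1.45,"dz": 0,"turn": 0,"jaw": 1},{"dx": 0.77,"dy": -2.9,"dz": 0,"turn": 0,"jaw": 1},{"dx": 1.16,"dy": -4.35,"dz": 0,"turn": 0,"jaw": 1},{"dx": 1.55,"dy": -5.8,"dz": 0,"turn": 0,"jaw": 1},{"dx": 1.93,"dy": -7.25,"dz": 0,"turn": 0,"jaw": 1}]}}

```text
time: 26.3
tool_pos: [0.545, -0.1684, 0.2053]
tool_rot: [0.0, 0.981, 0.192, 0.0]
contact_force: [0.9, -3.1, 1.8]
gripper_width: 0.265
grasp_force: 59.1
```

Call:
{"api": "apply_moves", "payload": {"series": [{"dx": 0.39,"dy": -1.45,"dz": 0,"turn": 0,"jaw": 1},{"dx": 0.77,"dy": -2.9,"dz": 0,"turn": 0,"jaw": 1},{"dx": 1.16,"dy": -4.35,"dz": 0,"turn": 0,"jaw": 1},{"dx": 1.55,"dy": -5.8,"dz": 0,"turn": 0,"jaw": 1},{"dx": 1.93,"dy": -7.25,"dz": 0,"turn": 0,"jaw": 1}]}}

```text
time: 26.72
tool_pos: [0.5441, -0.161, 0.2053]
tool_rot: [0.0, 0.981, 0.192, -0.0]
contact_force: [1.2, -2.4, 2.5]
gripper_width: 0.267
grasp_force: 59.1
```

Call:
{"api": "apply_moves", "payload": {"series": [{"dx": 0.39,"dy": -1.45,"dz": 0,"turn": 0,"jaw": 1},{"dx": 0.77,"dy": -2.9,"dz": 0,"turn": 0,"jaw": 1},{"dx": 1.16,"dy": -4.35,"dz": 0,"turn": 0,"jaw": 1},{"dx": 1.55,"dy": -5.8,"dz": 0,"turn": 0,"jaw": 1},{"dx": 1.93,"dy": -7.25,"dz": 0,"turn": 0,"jaw": 1}]}}

```text
time: 27.13
tool_pos: [0.5431, -0.1535, 0.2053]
tool_rot: [-0.0, 0.981, 0.192, -0.0]
contact_force: [0.2, -2.3, 1.5]
gripper_width: 0.265
grasp_force: 59.1
```

```bash
python3 plan.py
```

```text
tcp [ 0.5431 -0.1535  0.2053] yaw 0.3868 tilt [-0.  0.] F [ 0.2 -2.3  1.5] w 0.265 t 27.1 need [0.0, 0.0, 0.1]
leg [ 16.74 -62.83   0.  ] 65.0 per 7.5mm [ 1.931 -7.247  0.   ]
leg [ 75.95 -52.31  -0.  ] 92.2 per 7.5mm [ 6.177 -4.254 -0.   ]
leg [ 16.79 -62.7    0.  ] 64.9 per 7.5mm [ 1.94  -7.245  0.   ]
dist to vertices mm [ 30.6  34.4 120.4 179.7]
to vertex [-8.05 29.51 -0.  ]
to vertex [  8.69 -33.32   0.  ]
to vertex [ 84.64 -85.63  -0.  ]
to vertex [ 101.43 -148.33    0.  ]
```

Call:
{"api": "apply_moves", "payload": {"series": [{"dx": 0.39,"dy": -1.45,"dz": 0,"turn": 0,"jaw": 1},{"dx": 0.77,"dy": -2.9,"dz": 0,"turn": 0,"jaw": 1},{"dx": 1.16,"dy": -4.35,"dz": 0,"turn": 0,"jaw": 1},{"dx": 1.55,"dy": -5.8,"dz": 0,"turn": 0,"jaw": 1},{"dx": 1.93,"dy": -7.25,"dz": 0,"turn": 0,"jaw": 1}]}}

```text
time: 27.55
tool_pos: [0.5422, -0.1461, 0.2053]
tool_rot: [-0.0, 0.981, 0.192, 0.0]
contact_force: [-0.0, -1.2, 1.7]
gripper_width: 0.265
grasp_force: 59.1
```

Call:
{"api": "apply_moves", "payload": {"series": [{"dx": 0.39,"dy": -1.45,"dz": 0,"turn": 0,"jaw": 1},{"dx": 0.77,"dy": -2.9,"dz": 0,"turn": 0,"jaw": 1},{"dx": 1.16,"dy": -4.35,"dz": 0,"turn": 0,"jaw": 1},{"dx": 1.55,"dy": -5.8,"dz": 0,"turn": 0,"jaw": 1},{"dx": 1.93,"dy": -7.25,"dz": 0,"turn": 0,"jaw": 1}]}}

```text
time: 27.97
tool_pos: [0.5412, -0.1387, 0.2053]
tool_rot: [-0.0, 0.981, 0.192, -0.0]
contact_force: [0.8, -2.3, 1.5]
gripper_width: 0.265
grasp_force: 59.1
```

Call:
{"api": "apply_moves", "payload": {"series": [{"dx": 0.39,"dy": -1.45,"dz": 0,"turn": 0,"jaw": 1},{"dx": 0.77,"dy": -2.9,"dz": 0,"turn": 0,"jaw": 1},{"dx": 1.16,"dy": -4.35,"dz": 0,"turn": 0,"jaw": 1},{"dx": 1.55,"dy": -5.8,"dz": 0,"turn": 0,"jaw": 1},{"dx": 1.93,"dy": -7.25,"dz": 0,"turn": 0,"jaw": 1}]}}

```text
time: 28.38
tool_pos: [0.5403, -0.1312, 0.2053]
tool_rot: [-0.0, 0.981, 0.192, -0.0]
contact_force: [-0.3, -2.0, 2.0]
gripper_width: 0.264
grasp_force: 59.1
```

Call:
{"api": "apply_moves", "payload": {"series": [{"dx": 0.39,"dy": -1.45,"dz": 0,"turn": 0,"jaw": 1},{"dx": 0.77,"dy": -2.9,"dz": 0,"turn": 0,"jaw": 1},{"dx": 1.16,"dy": -4.35,"dz": 0,"turn": 0,"jaw": 1},{"dx": 1.55,"dy": -5.8,"dz": 0,"turn": 0,"jaw": 1},{"dx": 1.93,"dy": -7.25,"dz": 0,"turn": 0,"jaw": 1}]}}

```text
time: 28.8
tool_pos: [0.5393, -0.1238, 0.2053]
tool_rot: [0.0, 0.981, 0.192, 0.0]
contact_force: [-0.1, -2.2, 1.8]
gripper_width: 0.269
grasp_force: 59.1
```

Call:
{"api": "apply_moves", "payload": {"series": [{"dx": 0.32,"dy": -1.44,"dz": 0,"turn": 0,"jaw": 1},{"dx": 0.65,"dy": -2.88,"dz": 0,"turn": 0,"jaw": 1},{"dx": 0.97,"dy": -4.32,"dz": 0,"turn": 0,"jaw": 1},{"dx": 2.2,"dy": -5.17,"dz": 0,"turn": 0,"jaw": 1},{"dx": 3.44,"dy": -6.02,"dz": 0,"turn": 0,"jaw": 1}]}}

```text
time: 29.22
tool_pos: [0.54, -0.1169, 0.2052]
tool_rot: [-0.0, 0.981, 0.192, -0.0]
contact_force: [-0.4, -1.3, 1.2]
gripper_width: 0.261
grasp_force: 59.1
```

Call:
{"api": "apply_moves", "payload": {"series": [{"dx": 1.24,"dy": -0.85,"dz": 0,"turn": 0,"jaw": 1},{"dx": 2.47,"dy": -1.7,"dz": 0,"turn": 0,"jaw": 1},{"dx": 3.71,"dy": -2.55,"dz": 0,"turn": 0,"jaw": 1},{"dx": 4.94,"dy": -3.4,"dz": 0,"turn": 0,"jaw": 1},{"dx": 6.18,"dy": -4.25,"dz": 0,"turn": 0,"jaw": 1}]}}

```text
time: 29.63
tool_pos: [0.5443, -0.1106, 0.2051]
tool_rot: [-0.0, 0.981, 0.192, -0.0]
contact_force: [-0.7, -0.8, 2.6]
gripper_width: 0.267
grasp_force: 59.1
```

Call:
{"api": "apply_moves", "payload": {"series": [{"dx": 1.24,"dy": -0.85,"dz": 0,"turn": 0,"jaw": 1},{"dx": 2.47,"dy": -1.7,"dz": 0,"turn": 0,"jaw": 1},{"dx": 3.71,"dy": -2.55,"dz": 0,"turn": 0,"jaw": 1},{"dx": 4.94,"dy": -3.4,"dz": 0,"turn": 0,"jaw": 1},{"dx": 6.18,"dy": -4.25,"dz": 0,"turn": 0,"jaw": 1}]}}

```text
time: 30.05
tool_pos: [0.5486, -0.1044, 0.2053]
tool_rot: [-0.0, 0.981, 0.192, -0.0]
contact_force: [-0.9, -1.9, 1.5]
gripper_width: 0.263
grasp_force: 59.1
```

Call:
{"api": "apply_moves", "payload": {"series": [{"dx": 1.24,"dy": -0.85,"dz": 0,"turn": 0,"jaw": 1},{"dx": 2.47,"dy": -1.7,"dz": 0,"turn": 0,"jaw": 1},{"dx": 3.71,"dy": -2.55,"dz": 0,"turn": 0,"jaw": 1},{"dx": 4.94,"dy": -3.4,"dz": 0,"turn": 0,"jaw": 1},{"dx": 6.18,"dy": -4.25,"dz": 0,"turn": 0,"jaw": 1}]}}

```text
time: 30.47
tool_pos: [0.5527, -0.0981, 0.2053]
tool_rot: [-0.0, 0.981, 0.192, 0.0]
contact_force: [-1.6, -2.3, 1.8]
gripper_width: 0.267
grasp_force: 59.1
```

Call:
{"api": "apply_moves", "payload": {"series": [{"dx": 1.24,"dy": -0.85,"dz": 0,"turn": 0,"jaw": 1},{"dx": 2.47,"dy": -1.7,"dz": 0,"turn": 0,"jaw": 1},{"dx": 3.71,"dy": -2.55,"dz": 0,"turn": 0,"jaw": 1},{"dx": 4.94,"dy": -3.4,"dz": 0,"turn": 0,"jaw": 1},{"dx": 6.18,"dy": -4.25,"dz": 0,"turn": 0,"jaw": 1}]}}

```text
time: 30.88
tool_pos: [0.5568, -0.0918, 0.2053]
tool_rot: [0.0, 0.981, 0.192, -0.0]
contact_force: [-1.1, -1.7, 1.7]
gripper_width: 0.266
grasp_force: 59.1
```

```bash
python3 plan.py
```

```text
tcp [ 0.5568 -0.0918  0.2053] yaw 0.3868 tilt [-0. -0.] F [-1.1 -1.7  1.7] w 0.266 t 30.9 need [0.0, -0.0, 0.1]
leg [ 16.74 -62.83  -0.  ] 65.0 per 7.5mm [ 1.931 -7.247 -0.   ]
leg [ 75.95 -52.32  -0.  ] 92.2 per 7.5mm [ 6.176 -4.255 -0.   ]
leg [ 16.79 -62.7   -0.  ] 64.9 per 7.5mm [ 1.94  -7.245 -0.   ]
dist to vertices mm [ 92.6  33.   59.2 116.5]
to vertex [-44.02  81.47   0.  ]
to vertex [-27.29  18.64   0.  ]
to vertex [ 48.66 -33.67  -0.  ]
to vertex [ 65.45 -96.37  -0.  ]
```

Call:
{"api": "apply_moves", "payload": {"series": [{"dx": 1.24,"dy": -0.85,"dz": 0,"turn": 0,"jaw": 1},{"dx": 2.47,"dy": -1.7,"dz": 0,"turn": 0,"jaw": 1},{"dx": 3.71,"dy": -2.55,"dz": 0,"turn": 0,"jaw": 1},{"dx": 4.94,"dy": -3.4,"dz": 0,"turn": 0,"jaw": 1},{"dx": 6.18,"dy": -4.25,"dz": 0,"turn": 0,"jaw": 1}]}}

```text
time: 31.3
tool_pos: [0.5609, -0.0856, 0.2053]
tool_rot: [-0.0, 0.981, 0.192, -0.0]
contact_force: [-1.1, -1.6, 1.7]
gripper_width: 0.265
grasp_force: 59.1
```

Call:
{"api": "apply_moves", "payload": {"series": [{"dx": 1.24,"dy": -0.85,"dz": 0,"turn": 0,"jaw": 1},{"dx": 2.47,"dy": -1.7,"dz": 0,"turn": 0,"jaw": 1},{"dx": 3.71,"dy": -2.55,"dz": 0,"turn": 0,"jaw": 1},{"dx": 4.94,"dy": -3.4,"dz": 0,"turn": 0,"jaw": 1},{"dx": 6.18,"dy": -4.25,"dz": 0,"turn": 0,"jaw": 1}]}}

```text
time: 31.72
tool_pos: [0.5651, -0.0793, 0.2053]
tool_rot: [-0.0, 0.981, 0.192, -0.0]
contact_force: [-0.7, -2.3, 1.2]
gripper_width: 0.267
grasp_force: 59.1
```

Call:
{"api": "apply_moves", "payload": {"series": [{"dx": 1.24,"dy": -0.85,"dz": 0,"turn": 0,"jaw": 1},{"dx": 2.47,"dy": -1.7,"dz": 0,"turn": 0,"jaw": 1},{"dx": 3.71,"dy": -2.55,"dz": 0,"turn": 0,"jaw": 1},{"dx": 4.94,"dy": -3.4,"dz": 0,"turn": 0,"jaw": 1},{"dx": 6.18,"dy": -4.25,"dz": 0,"turn": 0,"jaw": 1}]}}

```text
time: 32.13
tool_pos: [0.5692, -0.073, 0.2053]
tool_rot: [-0.0, 0.981, 0.192, 0.0]
contact_force: [-0.8, -1.3, 1.8]
gripper_width: 0.263
grasp_force: 59.1
```

Call:
{"api": "apply_moves", "payload": {"series": [{"dx": 1.24,"dy": -0.85,"dz": 0,"turn": 0,"jaw": 1},{"dx": 2.47,"dy": -1.7,"dz": 0,"turn": 0,"jaw": 1},{"dx": 3.71,"dy": -2.55,"dz": 0,"turn": 0,"jaw": 1},{"dx": 4.94,"dy": -3.4,"dz": 0,"turn": 0,"jaw": 1},{"dx": 6.18,"dy": -4.25,"dz": 0,"turn": 0,"jaw": 1}]}}

```text
time: 32.55
tool_pos: [0.5733, -0.0668, 0.2053]
tool_rot: [-0.0, 0.981, 0.192, -0.0]
contact_force: [-0.4, -1.1, 1.0]
gripper_width: 0.266
grasp_force: 59.1
```

Call:
{"api": "apply_moves", "payload": {"series": [{"dx": 1.24,"dy": -0.85,"dz": 0,"turn": 0,"jaw": 1},{"dx": 2.47,"dy": -1.7,"dz": 0,"turn": 0,"jaw": 1},{"dx": 3.71,"dy": -2.55,"dz": 0,"turn": 0,"jaw": 1},{"dx": 4.94,"dy": -3.4,"dz": 0,"turn": 0,"jaw": 1},{"dx": 6.18,"dy": -4.25,"dz": 0,"turn": 0,"jaw": 1}]}}

```text
time: 32.97
tool_pos: [0.5774, -0.0605, 0.2053]
tool_rot: [-0.0, 0.981, 0.192, 0.0]
contact_force: [-1.3, -2.5, 2.1]
gripper_width: 0.264
grasp_force: 59.1
```

Call:
{"api": "apply_moves", "payload": {"series": [{"dx": 1.24,"dy": -0.85,"dz": 0,"turn": 0,"jaw": 1},{"dx": 2.47,"dy": -1.7,"dz": 0,"turn": 0,"jaw": 1},{"dx": 3.71,"dy": -2.55,"dz": 0,"turn": 0,"jaw": 1},{"dx": 4.94,"dy": -3.4,"dz": 0,"turn": 0,"jaw": 1},{"dx": 6.18,"dy": -4.25,"dz": 0,"turn": 0,"jaw": 1}]}}

```text
time: 33.38
tool_pos: [0.5815, -0.0542, 0.2053]
tool_rot: [-0.0, 0.981, 0.192, -0.0]
contact_force: [-1.1, -1.4, 0.8]
gripper_width: 0.264
grasp_force: 59.1
```

Call:
{"api": "apply_moves", "payload": {"series": [{"dx": 1.24,"dy": -0.85,"dz": 0,"turn": 0,"jaw": 1},{"dx": 2.47,"dy": -1.7,"dz": 0,"turn": 0,"jaw": 1},{"dx": 3.71,"dy": -2.55,"dz": 0,"turn": 0,"jaw": 1},{"dx": 4.94,"dy": -3.4,"dz": 0,"turn": 0,"jaw": 1},{"dx": 6.18,"dy": -4.25,"dz": 0,"turn": 0,"jaw": 1}]}}

```text
time: 33.8
tool_pos: [0.5857, -0.048, 0.2053]
tool_rot: [-0.0, 0.981, 0.192, -0.0]
contact_force: [-1.4, -1.6, 2.6]
gripper_width: 0.266
grasp_force: 59.1
```

Call:
{"api": "apply_moves", "payload": {"series": [{"dx": 1.08,"dy": -0.78,"dz": 0,"turn": 0,"jaw": 1},{"dx": 2.16,"dy": -1.57,"dz": 0,"turn": 0,"jaw": 1},{"dx": 3.24,"dy": -2.35,"dz": 0,"turn": 0,"jaw": 1},{"dx": 4.32,"dy": -3.14,"dz": 0,"turn": 0,"jaw": 1},{"dx": 5.4,"dy": -3.92,"dz": 0,"turn": 0,"jaw": 1}]}}

```text
time: 34.22
tool_pos: [0.5892, -0.0423, 0.2053]
tool_rot: [0.0, 0.981, 0.192, -0.0]
contact_force: [-1.2, -1.0, 0.8]
gripper_width: 0.263
grasp_force: 59.1
```

Call:
{"api": "apply_moves", "payload": {"series": [{"dx": 0.39,"dy": -1.45,"dz": 0,"turn": 0,"jaw": 1},{"dx": 0.77,"dy": -2.9,"dz": 0,"turn": 0,"jaw": 1},{"dx": 1.16,"dy": -4.35,"dz": 0,"turn": 0,"jaw": 1},{"dx": 1.55,"dy": -5.8,"dz": 0,"turn": 0,"jaw": 1},{"dx": 1.94,"dy": -7.25,"dz": 0,"turn": 0,"jaw": 1}]}}

```text
time: 34.63
tool_pos: [0.5884, -0.0349, 0.2055]
tool_rot: [0.0, 0.981, 0.192, 0.0]
contact_force: [0.9, -2.3, 1.5]
gripper_width: 0.266
grasp_force: 59.1
```

Call:
{"api": "apply_moves", "payload": {"series": [{"dx": 0.39,"dy": -1.45,"dz": 0,"turn": 0,"jaw": 1},{"dx": 0.77,"dy": -2.9,"dz": 0,"turn": 0,"jaw": 1},{"dx": 1.16,"dy": -4.35,"dz": 0,"turn": 0,"jaw": 1},{"dx": 1.55,"dy": -5.8,"dz": 0,"turn": 0,"jaw": 1},{"dx": 1.94,"dy": -7.25,"dz": 0,"turn": 0,"jaw": 1}]}}

```text
time: 35.05
tool_pos: [0.5873, -0.0274, 0.2054]
tool_rot: [0.0, 0.981, 0.192, 0.0]
contact_force: [0.2, -2.3, 1.3]
gripper_width: 0.261
grasp_force: 59.1
```

```bash
python3 plan.py
```

```text
tcp [ 0.5873 -0.0274  0.2054] yaw 0.3868 tilt [ 0.0002 -0.    ] F [ 0.2 -2.3  1.3] w 0.261 t 35.0 need [-0.0, -0.0, 0.2]
leg [ 16.74 -62.83  -0.  ] 65.0 per 7.5mm [ 1.93  -7.247 -0.   ]
leg [ 7.595e+01 -5.232e+01  1.000e-02] 92.2 per 7.5mm [ 6.176e+00 -4.255e+00  1.000e-03]
leg [ 16.79 -62.7   -0.  ] 64.9 per 7.5mm [ 1.94  -7.245 -0.   ]
dist to vertices mm [161.7 104.1  15.   49.9]
to vertex [-9.6530e+01  1.2967e+02 -1.0000e-02]
to vertex [-7.980e+01  6.684e+01 -1.000e-02]
to vertex [-3.85 14.52  0.  ]
to vertex [ 12.94 -48.18  -0.  ]
```

Call:
{"api": "apply_moves", "payload": {"series": [{"dx": 0.39,"dy": -1.45,"dz": 0,"turn": 0,"jaw": 1},{"dx": 0.77,"dy": -2.9,"dz": 0,"turn": 0,"jaw": 1},{"dx": 1.16,"dy": -4.35,"dz": 0,"turn": 0,"jaw": 1},{"dx": 1.55,"dy": -5.8,"dz": 0,"turn": 0,"jaw": 1},{"dx": 1.94,"dy": -7.25,"dz": 0,"turn": 0,"jaw": 1}]}}

```text
time: 35.47
tool_pos: [0.5863, -0.02, 0.2053]
tool_rot: [0.0, 0.981, 0.192, -0.0]
contact_force: [0.3, -1.4, 2.0]
gripper_width: 0.269
grasp_force: 59.1
```

Call:
{"api": "apply_moves", "payload": {"series": [{"dx": 0.39,"dy": -1.45,"dz": 0,"turn": 0,"jaw": 1},{"dx": 0.77,"dy": -2.9,"dz": 0,"turn": 0,"jaw": 1},{"dx": 1.16,"dy": -4.35,"dz": 0,"turn": 0,"jaw": 1},{"dx": 1.55,"dy": -5.8,"dz": 0,"turn": 0,"jaw": 1},{"dx": 1.94,"dy": -7.25,"dz": 0,"turn": 0,"jaw": 1}]}}

```text
time: 35.88
tool_pos: [0.5853, -0.0125, 0.2053]
tool_rot: [0.0, 0.981, 0.192, -0.0]
contact_force: [-0.0, -1.3, 1.3]
gripper_width: 0.264
grasp_force: 59.1
```

Call:
{"api": "apply_moves", "payload": {"series": [{"dx": 0.39,"dy": -1.45,"dz": 0,"turn": 0,"jaw": 1},{"dx": 0.77,"dy": -2.9,"dz": 0,"turn": 0,"jaw": 1},{"dx": 1.16,"dy": -4.35,"dz": 0,"turn": 0,"jaw": 1},{"dx": 1.55,"dy": -5.8,"dz": 0,"turn": 0,"jaw": 1},{"dx": 1.94,"dy": -7.25,"dz": 0,"turn": 0,"jaw": 1}]}}

```text
time: 36.3
tool_pos: [0.5844, -0.0051, 0.2053]
tool_rot: [0.0, 0.981, 0.192, -0.0]
contact_force: [-0.1, -1.8, 1.0]
gripper_width: 0.268
grasp_force: 59.1
```

Call:
{"api": "apply_moves", "payload": {"series": [{"dx": 0.39,"dy": -1.45,"dz": 0,"turn": 0,"jaw": 1},{"dx": 0.77,"dy": -2.9,"dz": 0,"turn": 0,"jaw": 1},{"dx": 1.16,"dy": -4.35,"dz": 0,"turn": 0,"jaw": 1},{"dx": 1.55,"dy": -5.8,"dz": 0,"turn": 0,"jaw": 1},{"dx": 1.94,"dy": -7.25,"dz": 0,"turn": 0,"jaw": 1}]}}

```text
time: 36.72
tool_pos: [0.5835, 0.0024, 0.2053]
tool_rot: [-0.0, 0.981, 0.192, 0.0]
contact_force: [-0.0, -2.1, 1.4]
gripper_width: 0.262
grasp_force: 59.1
```

Call:
{"api": "apply_moves", "payload": {"series": [{"dx": 0.39,"dy": -1.45,"dz": 0,"turn": 0,"jaw": 1},{"dx": 0.77,"dy": -2.9,"dz": 0,"turn": 0,"jaw": 1},{"dx": 1.16,"dy": -4.35,"dz": 0,"turn": 0,"jaw": 1},{"dx": 1.55,"dy": -5.8,"dz": 0,"turn": 0,"jaw": 1},{"dx": 1.94,"dy": -7.25,"dz": 0,"turn": 0,"jaw": 1}]}}

```text
time: 37.13
tool_pos: [0.5825, 0.0098, 0.2053]
tool_rot: [-0.0, 0.981, 0.192, -0.0]
contact_force: [0.1, -2.2, 2.8]
gripper_width: 0.265
grasp_force: 59.1
```

Call:
{"api": "apply_moves", "payload": {"series": [{"dx": 0.39,"dy": -1.45,"dz": 0,"turn": 0,"jaw": 1},{"dx": 0.77,"dy": -2.9,"dz": 0,"turn": 0,"jaw": 1},{"dx": 1.16,"dy": -4.35,"dz": 0,"turn": 0,"jaw": 1},{"dx": 1.55,"dy": -5.8,"dz": 0,"turn": 0,"jaw": 1},{"dx": 1.94,"dy": -7.25,"dz": 0,"turn": 0,"jaw": 1}]}}

```text
time: 37.55
tool_pos: [0.5816, 0.0173, 0.2053]
tool_rot: [-0.0, 0.981, 0.192, -0.0]
contact_force: [-0.1, -2.3, 2.2]
gripper_width: 0.265
grasp_force: 59.1
```

Call:
{"api": "apply_moves", "payload": {"series": [{"dx": 0.26,"dy": -0.94,"dz": 0,"turn": 0,"jaw": 1},{"dx": 0.52,"dy": -1.88,"dz": 0,"turn": 0,"jaw": 1},{"dx": 0.78,"dy": -2.82,"dz": 0,"turn": 0,"jaw": 1},{"dx": 1.04,"dy": -3.76,"dz": 0,"turn": 0,"jaw": 1},{"dx": 1.3,"dy": -4.7,"dz": 0,"turn": 0,"jaw": 1}]}}

```text
time: 37.97
tool_pos: [0.581, 0.0221, 0.2053]
tool_rot: [0.0, 0.981, 0.192, -0.0]
contact_force: [0.5, -2.2, 1.4]
gripper_width: 0.261
grasp_force: 59.1
```

```bash
python3 plan.py
```

```text
tcp [0.581  0.0221 0.2053] yaw 0.3868 tilt [-0. -0.] F [ 0.5 -2.2  1.4] w 0.261 t 38.0 need [0.0, 0.0, 0.1]
leg [ 16.74 -62.83  -0.  ] 65.0 per 7.5mm [ 1.931 -7.247 -0.   ]
leg [ 75.95 -52.32  -0.  ] 92.2 per 7.5mm [ 6.176 -4.255 -0.   ]
leg [ 16.79 -62.7   -0.  ] 64.9 per 7.5mm [ 1.94  -7.245 -0.   ]
dist to vertices mm [2.088e+02 1.477e+02 6.490e+01 1.000e-01]
to vertex [-109.4   177.83    0.  ]
to vertex [-92.66 115.     0.  ]
to vertex [-16.71  62.69   0.  ]
to vertex [ 0.08 -0.01 -0.  ]
```

Exactly at the blue dot. Return leg next: to the second bend, then along the slant.

Call:
{"api": "apply_moves", "payload": {"series": [{"dx": -0.39,"dy": 1.45,"dz": 0,"turn": 0,"jaw": 1},{"dx": -0.77,"dy": 2.9,"dz": 0,"turn": 0,"jaw": 1},{"dx": -1.16,"dy": 4.35,"dz": 0,"turn": 0,"jaw": 1},{"dx": -1.55,"dy": 5.8,"dz": 0,"turn": 0,"jaw": 1},{"dx": -1.93,"dy": 7.25,"dz": 0,"turn": 0,"jaw": 1}]}}

```text
time: 38.38
tool_pos: [0.5819, 0.015, 0.2052]
tool_rot: [-0.001, 0.981, 0.192, -0.0]
contact_force: [-0.6, 2.6, 2.0]
gripper_width: 0.263
grasp_force: 59.5
```

Call:
{"api": "apply_moves", "payload": {"series": [{"dx": -0.39,"dy": 1.45,"dz": 0,"turn": 0,"jaw": 1},{"dx": -0.77,"dy": 2.9,"dz": 0,"turn": 0,"jaw": 1},{"dx": -1.16,"dy": 4.35,"dz": 0,"turn": 0,"jaw": 1},{"dx": -1.55,"dy": 5.8,"dz": 0,"turn": 0,"jaw": 1},{"dx": -1.93,"dy": 7.25,"dz": 0,"turn": 0,"jaw": 1}]}}

```text
time: 38.8
tool_pos: [0.5829, 0.007, 0.2053]
tool_rot: [-0.0, 0.981, 0.192, -0.0]
contact_force: [0.3, 1.4, 1.3]
gripper_width: 0.266
grasp_force: 59.5
```

Call:
{"api": "apply_moves", "payload": {"series": [{"dx": -0.39,"dy": 1.45,"dz": 0,"turn": 0,"jaw": 1},{"dx": -0.77,"dy": 2.9,"dz": 0,"turn": 0,"jaw": 1},{"dx": -1.16,"dy": 4.35,"dz": 0,"turn": 0,"jaw": 1},{"dx": -1.55,"dy": 5.8,"dz": 0,"turn": 0,"jaw": 1},{"dx": -1.93,"dy": 7.25,"dz": 0,"turn": 0,"jaw": 1}]}}

```text
time: 39.22
tool_pos: [0.5839, -0.0005, 0.2053]
tool_rot: [-0.0, 0.981, 0.192, -0.0]
contact_force: [-1.4, 2.3, 1.9]
gripper_width: 0.263
grasp_force: 59.5
```

Call:
{"api": "apply_moves", "payload": {"series": [{"dx": -0.39,"dy": 1.45,"dz": 0,"turn": 0,"jaw": 1},{"dx": -0.77,"dy": 2.9,"dz": 0,"turn": 0,"jaw": 1},{"dx": -1.16,"dy": 4.35,"dz": 0,"turn": 0,"jaw": 1},{"dx": -1.55,"dy": 5.8,"dz": 0,"turn": 0,"jaw": 1},{"dx": -1.93,"dy": 7.25,"dz": 0,"turn": 0,"jaw": 1}]}}

```text
time: 39.63
tool_pos: [0.5848, -0.0079, 0.2053]
tool_rot: [-0.0, 0.981, 0.192, -0.0]
contact_force: [0.1, 2.3, 1.8]
gripper_width: 0.263
grasp_force: 59.5
```

Call:
{"api": "apply_moves", "payload": {"series": [{"dx": -0.39,"dy": 1.45,"dz": 0,"turn": 0,"jaw": 1},{"dx": -0.77,"dy": 2.9,"dz": 0,"turn": 0,"jaw": 1},{"dx": -1.16,"dy": 4.35,"dz": 0,"turn": 0,"jaw": 1},{"dx": -1.55,"dy": 5.8,"dz": 0,"turn": 0,"jaw": 1},{"dx": -1.93,"dy": 7.25,"dz": 0,"turn": 0,"jaw": 1}]}}

```text
time: 40.05
tool_pos: [0.5858, -0.0154, 0.2053]
tool_rot: [-0.0, 0.981, 0.192, -0.0]
contact_force: [0.3, 2.7, 1.9]
gripper_width: 0.264
grasp_force: 59.5
```

Call:
{"api": "apply_moves", "payload": {"series": [{"dx": -0.39,"dy": 1.45,"dz": 0,"turn": 0,"jaw": 1},{"dx": -0.77,"dy": 2.9,"dz": 0,"turn": 0,"jaw": 1},{"dx": -1.16,"dy": 4.35,"dz": 0,"turn": 0,"jaw": 1},{"dx": -1.55,"dy": 5.8,"dz": 0,"turn": 0,"jaw": 1},{"dx": -1.93,"dy": 7.25,"dz": 0,"turn": 0,"jaw": 1}]}}

```text
time: 40.47
tool_pos: [0.5867, -0.0228, 0.2053]
tool_rot: [-0.0, 0.981, 0.192, -0.0]
contact_force: [0.3, 2.1, 1.8]
gripper_width: 0.265
grasp_force: 59.5
```

Call:
{"api": "apply_moves", "payload": {"series": [{"dx": -0.39,"dy": 1.45,"dz": 0,"turn": 0,"jaw": 1},{"dx": -0.77,"dy": 2.9,"dz": 0,"turn": 0,"jaw": 1},{"dx": -1.16,"dy": 4.35,"dz": 0,"turn": 0,"jaw": 1},{"dx": -1.55,"dy": 5.8,"dz": 0,"turn": 0,"jaw": 1},{"dx": -1.93,"dy": 7.25,"dz": 0,"turn": 0,"jaw": 1}]}}

```text
time: 40.88
tool_pos: [0.5877, -0.0303, 0.2053]
tool_rot: [-0.0, 0.981, 0.192, -0.0]
contact_force: [0.1, 1.2, 2.4]
gripper_width: 0.261
grasp_force: 59.5
```

Call:
{"api": "apply_moves", "payload": {"series": [{"dx": -0.39,"dy": 1.45,"dz": 0,"turn": 0,"jaw": 1},{"dx": -0.77,"dy": 2.9,"dz": 0,"turn": 0,"jaw": 1},{"dx": -1.16,"dy": 4.35,"dz": 0,"turn": 0,"jaw": 1},{"dx": -1.55,"dy": 5.8,"dz": 0,"turn": 0,"jaw": 1},{"dx": -1.93,"dy": 7.25,"dz": 0,"turn": 0,"jaw": 1}]}}

```text
time: 41.3
tool_pos: [0.5886, -0.0377, 0.2053]
tool_rot: [0.0, 0.981, 0.192, -0.0]
contact_force: [-1.6, 2.1, 1.7]
gripper_width: 0.264
grasp_force: 59.5
```

Call:
{"api": "apply_moves", "payload": {"series": [{"dx": -0.25,"dy": 0.94,"dz": 0,"turn": 0,"jaw": 1},{"dx": -0.5,"dy": 1.88,"dz": 0,"turn": 0,"jaw": 1},{"dx": -0.75,"dy": 2.82,"dz": 0,"turn": 0,"jaw": 1},{"dx": -1,"dy": 3.76,"dz": 0,"turn": 0,"jaw": 1},{"dx": -1.25,"dy": 4.7,"dz": 0,"turn": 0,"jaw": 1}]}}

```text
time: 41.72
tool_pos: [0.5892, -0.0425, 0.2053]
tool_rot: [0.0, 0.981, 0.192, -0.0]
contact_force: [-0.2, 2.0, 0.8]
gripper_width: 0.263
grasp_force: 59.5
```

Call:
{"api": "apply_moves", "payload": {"series": [{"dx": -1.24,"dy": 0.85,"dz": 0,"turn": 0,"jaw": 1},{"dx": -2.47,"dy": 1.7,"dz": 0,"turn": 0,"jaw": 1},{"dx": -3.71,"dy": 2.55,"dz": 0,"turn": 0,"jaw": 1},{"dx": -4.94,"dy": 3.4,"dz": 0,"turn": 0,"jaw": 1},{"dx": -6.18,"dy": 4.25,"dz": 0,"turn": 0,"jaw": 1}]}}

```text
time: 42.13
tool_pos: [0.5853, -0.0489, 0.2055]
tool_rot: [0.0, 0.981, 0.192, 0.0]
contact_force: [1.0, 1.5, 3.1]
gripper_width: 0.27
grasp_force: 59.4
```

Call:
{"api": "apply_moves", "payload": {"series": [{"dx": -1.24,"dy": 0.85,"dz": 0,"turn": 0,"jaw": 1},{"dx": -2.47,"dy": 1.7,"dz": 0,"turn": 0,"jaw": 1},{"dx": -3.71,"dy": 2.55,"dz": 0,"turn": 0,"jaw": 1},{"dx": -4.94,"dy": 3.4,"dz": 0,"turn": 0,"jaw": 1},{"dx": -6.18,"dy": 4.25,"dz": 0,"turn": 0,"jaw": 1}]}}

```text
time: 42.55
tool_pos: [0.581, -0.0551, 0.2054]
tool_rot: [0.0, 0.981, 0.192, 0.0]
contact_force: [1.2, 2.0, 2.2]
gripper_width: 0.268
grasp_force: 59.4
```

Call:
{"api": "apply_moves", "payload": {"series": [{"dx": -1.24,"dy": 0.85,"dz": 0,"turn": 0,"jaw": 1},{"dx": -2.47,"dy": 1.7,"dz": 0,"turn": 0,"jaw": 1},{"dx": -3.71,"dy": 2.55,"dz": 0,"turn": 0,"jaw": 1},{"dx": -4.94,"dy": 3.4,"dz": 0,"turn": 0,"jaw": 1},{"dx": -6.18,"dy": 4.25,"dz": 0,"turn": 0,"jaw": 1}]}}

```text
time: 42.97
tool_pos: [0.5768, -0.0613, 0.2053]
tool_rot: [-0.0, 0.981, 0.192, -0.0]
contact_force: [2.1, 3.1, 2.4]
gripper_width: 0.264
grasp_force: 59.4
```

```bash
python3 plan.py
```

```text
tcp [ 0.5768 -0.0613  0.2053] yaw 0.3868 tilt [-0.  0.] F [2.1 3.1 2.4] w 0.264 t 43.0 need [0.0, 0.0, 0.1]
leg [ 16.73 -62.83   0.  ] 65.0 per 7.5mm [ 1.93  -7.247  0.   ]
leg [ 75.94 -52.32   0.  ] 92.2 per 7.5mm [ 6.176 -4.255  0.   ]
leg [ 16.79 -62.7    0.  ] 64.9 per 7.5mm [ 1.94  -7.245  0.   ]
dist to vertices mm [126.2  69.5  22.7  83.5]
to vertex [-74.   102.23  -0.  ]
to vertex [-57.26  39.4   -0.  ]
to vertex [ 18.68 -12.92   0.  ]
to vertex [ 35.47 -75.61   0.  ]
```

Call:
{"api": "apply_moves", "payload": {"series": [{"dx": -1.24,"dy": 0.85,"dz": 0,"turn": 0,"jaw": 1},{"dx": -2.47,"dy": 1.7,"dz": 0,"turn": 0,"jaw": 1},{"dx": -3.71,"dy": 2.55,"dz": 0,"turn": 0,"jaw": 1},{"dx": -4.94,"dy": 3.4,"dz": 0,"turn": 0,"jaw": 1},{"dx": -6.18,"dy": 4.25,"dz": 0,"turn": 0,"jaw": 1}]}}

```text
time: 43.38
tool_pos: [0.5727, -0.0676, 0.2053]
tool_rot: [-0.0, 0.981, 0.192, -0.0]
contact_force: [0.8, 2.0, 1.8]
gripper_width: 0.263
grasp_force: 59.4
```

Call:
{"api": "apply_moves", "payload": {"series": [{"dx": -1.24,"dy": 0.85,"dz": 0,"turn": 0,"jaw": 1},{"dx": -2.47,"dy": 1.7,"dz": 0,"turn": 0,"jaw": 1},{"dx": -3.71,"dy": 2.55,"dz": 0,"turn": 0,"jaw": 1},{"dx": -4.94,"dy": 3.4,"dz": 0,"turn": 0,"jaw": 1},{"dx": -6.18,"dy": 4.25,"dz": 0,"turn": 0,"jaw": 1}]}}

```text
time: 43.8
tool_pos: [0.5686, -0.0738, 0.2053]
tool_rot: [-0.0, 0.981, 0.192, -0.0]
contact_force: [0.7, 1.8, 2.1]
gripper_width: 0.265
grasp_force: 59.4
```

Call:
{"api": "apply_moves", "payload": {"series": [{"dx": -1.24,"dy": 0.85,"dz": 0,"turn": 0,"jaw": 1},{"dx": -2.47,"dy": 1.7,"dz": 0,"turn": 0,"jaw": 1},{"dx": -3.71,"dy": 2.55,"dz": 0,"turn": 0,"jaw": 1},{"dx": -4.94,"dy": 3.4,"dz": 0,"turn": 0,"jaw": 1},{"dx": -6.18,"dy": 4.25,"dz": 0,"turn": 0,"jaw": 1}]}}

```text
time: 44.22
tool_pos: [0.5644, -0.0801, 0.2053]
tool_rot: [0.0, 0.981, 0.192, -0.0]
contact_force: [1.3, 0.9, 1.8]
gripper_width: 0.265
grasp_force: 59.4
```

Call:
{"api": "apply_moves", "payload": {"series": [{"dx": -1.24,"dy": 0.85,"dz": 0,"turn": 0,"jaw": 1},{"dx": -2.47,"dy": 1.7,"dz": 0,"turn": 0,"jaw": 1},{"dx": -3.71,"dy": 2.55,"dz": 0,"turn": 0,"jaw": 1},{"dx": -4.94,"dy": 3.4,"dz": 0,"turn": 0,"jaw": 1},{"dx": -6.18,"dy": 4.25,"dz": 0,"turn": 0,"jaw": 1}]}}

```text
time: 44.63
tool_pos: [0.5603, -0.0864, 0.2053]
tool_rot: [-0.0, 0.981, 0.192, -0.0]
contact_force: [1.3, 1.6, 2.0]
gripper_width: 0.266
grasp_force: 59.4
```

Call:
{"api": "apply_moves", "payload": {"series": [{"dx": -1.24,"dy": 0.85,"dz": 0,"turn": 0,"jaw": 1},{"dx": -2.47,"dy": 1.7,"dz": 0,"turn": 0,"jaw": 1},{"dx": -3.71,"dy": 2.55,"dz": 0,"turn": 0,"jaw": 1},{"dx": -4.94,"dy": 3.4,"dz": 0,"turn": 0,"jaw": 1},{"dx": -6.18,"dy": 4.25,"dz": 0,"turn": 0,"jaw": 1}]}}

```text
time: 45.05
tool_pos: [0.5562, -0.0926, 0.2053]
tool_rot: [-0.0, 0.981, 0.192, -0.0]
contact_force: [-0.1, 1.8, 1.0]
gripper_width: 0.259
grasp_force: 59.4
```

Call:
{"api": "apply_moves", "payload": {"series": [{"dx": -1.24,"dy": 0.85,"dz": 0,"turn": 0,"jaw": 1},{"dx": -2.47,"dy": 1.7,"dz": 0,"turn": 0,"jaw": 1},{"dx": -3.71,"dy": 2.55,"dz": 0,"turn": 0,"jaw": 1},{"dx": -4.94,"dy": 3.4,"dz": 0,"turn": 0,"jaw": 1},{"dx": -6.18,"dy": 4.25,"dz": 0,"turn": 0,"jaw": 1}]}}

```text
time: 45.47
tool_pos: [0.5521, -0.0989, 0.2053]
tool_rot: [0.0, 0.981, 0.192, 0.0]
contact_force: [1.3, 2.2, 1.2]
gripper_width: 0.266
grasp_force: 59.4
```

Call:
{"api": "apply_moves", "payload": {"series": [{"dx": -1.24,"dy": 0.85,"dz": 0,"turn": 0,"jaw": 1},{"dx": -2.47,"dy": 1.7,"dz": 0,"turn": 0,"jaw": 1},{"dx": -3.71,"dy": 2.55,"dz": 0,"turn": 0,"jaw": 1},{"dx": -4.94,"dy": 3.4,"dz": 0,"turn": 0,"jaw": 1},{"dx": -6.18,"dy": 4.25,"dz": 0,"turn": 0,"jaw": 1}]}}

```text
time: 45.88
tool_pos: [0.5479, -0.1052, 0.2053]
tool_rot: [-0.0, 0.981, 0.192, -0.0]
contact_force: [0.7, 1.9, 1.6]
gripper_width: 0.26
grasp_force: 59.4
```

Call:
{"api": "apply_moves", "payload": {"series": [{"dx": -1.24,"dy": 0.85,"dz": 0,"turn": 0,"jaw": 1},{"dx": -2.47,"dy": 1.7,"dz": 0,"turn": 0,"jaw": 1},{"dx": -3.71,"dy": 2.55,"dz": 0,"turn": 0,"jaw": 1},{"dx": -4.94,"dy": 3.4,"dz": 0,"turn": 0,"jaw": 1},{"dx": -6.18,"dy": 4.25,"dz": 0,"turn": 0,"jaw": 1}]}}

```text
time: 46.3
tool_pos: [0.5438, -0.1114, 0.2053]
tool_rot: [-0.0, 0.981, 0.192, -0.0]
contact_force: [0.9, 2.4, 2.3]
gripper_width: 0.267
grasp_force: 59.4
```

Call:
{"api": "apply_moves", "payload": {"series": [{"dx": -1.24,"dy": 0.85,"dz": 0,"turn": 0,"jaw": 1},{"dx": -2.47,"dy": 1.7,"dz": 0,"turn": 0,"jaw": 1},{"dx": -3.71,"dy": 2.55,"dz": 0,"turn": 0,"jaw": 1},{"dx": -4.94,"dy": 3.4,"dz": 0,"turn": 0,"jaw": 1},{"dx": -6.18,"dy": 4.25,"dz": 0,"turn": 0,"jaw": 1}]}}

```text
time: 46.72
tool_pos: [0.5397, -0.1177, 0.2053]
tool_rot: [-0.0, 0.981, 0.192, -0.0]
contact_force: [1.0, 2.1, 2.1]
gripper_width: 0.264
grasp_force: 59.4
```

Call:
{"api": "apply_moves", "payload": {"series": [{"dx": -0.83,"dy": 0.58,"dz": 0,"turn": 0,"jaw": 1},{"dx": -1.66,"dy": 1.15,"dz": 0,"turn": 0,"jaw": 1},{"dx": -2.05,"dy": 2.6,"dz": 0,"turn": 0,"jaw": 1},{"dx": -2.43,"dy": 4.05,"dz": 0,"turn": 0,"jaw": 1},{"dx": -2.82,"dy": 5.5,"dz": 0,"turn": 0,"jaw": 1}]}}

```text
time: 47.13
tool_pos: [0.5389, -0.1237, 0.2051]
tool_rot: [-0.0, 0.981, 0.192, -0.0]
contact_force: [-0.5, 2.0, 2.4]
gripper_width: 0.266
grasp_force: 59.5
```

```bash
python3 plan.py
```

```text
tcp [ 0.5389 -0.1237  0.2051] yaw 0.3868 tilt [-0.001   0.0004] F [-0.5  2.   2.4] w 0.266 t 47.1 need [-0.0, -0.0, -0.1]
leg [ 1.674e+01 -6.283e+01  3.000e-02] 65.0 per 7.5mm [ 1.931e+00 -7.247e+00  4.000e-03]
leg [ 7.595e+01 -5.231e+01 -2.000e-02] 92.2 per 7.5mm [ 6.177e+00 -4.254e+00 -2.000e-03]
leg [ 1.679e+01 -6.270e+01  3.000e-02] 64.9 per 7.5mm [ 1.941e+00 -7.245e+00  4.000e-03]
dist to vertices mm [ 60.7   4.4  95.7 151.8]
to vertex [-1.542e+01  5.868e+01 -3.000e-02]
to vertex [ 1.32 -4.15  0.  ]
to vertex [ 7.726e+01 -5.646e+01 -2.000e-02]
to vertex [ 9.4060e+01 -1.1916e+02  1.0000e-02]
```

Call:
{"api": "apply_moves", "payload": {"series": [{"dx": -0.39,"dy": 1.45,"dz": 0,"turn": 0,"jaw": 1},{"dx": -0.77,"dy": 2.9,"dz": 0,"turn": 0,"jaw": 1},{"dx": -1.16,"dy": 4.35,"dz": 0,"turn": 0,"jaw": 1},{"dx": -1.55,"dy": 5.8,"dz": 0,"turn": 0,"jaw": 1},{"dx": -1.93,"dy": 7.25,"dz": 0,"turn": 0,"jaw": 1}]}}

```text
time: 47.55
tool_pos: [0.54, -0.1313, 0.2052]
tool_rot: [-0.0, 0.981, 0.192, -0.0]
contact_force: [-0.5, 2.4, 2.3]
gripper_width: 0.262
grasp_force: 59.5
```

Call:
{"api": "apply_moves", "payload": {"series": [{"dx": -0.39,"dy": 1.45,"dz": 0,"turn": 0,"jaw": 1},{"dx": -0.77,"dy": 2.9,"dz": 0,"turn": 0,"jaw": 1},{"dx": -1.16,"dy": 4.35,"dz": 0,"turn": 0,"jaw": 1},{"dx": -1.55,"dy": 5.8,"dz": 0,"turn": 0,"jaw": 1},{"dx": -1.93,"dy": 7.25,"dz": 0,"turn": 0,"jaw": 1}]}}

```text
time: 47.97
tool_pos: [0.5412, -0.1388, 0.2053]
tool_rot: [-0.0, 0.981, 0.192, -0.0]
contact_force: [-0.5, 2.7, 1.2]
gripper_width: 0.26
grasp_force: 59.5
```

Call:
{"api": "apply_moves", "payload": {"series": [{"dx": -0.39,"dy": 1.45,"dz": 0,"turn": 0,"jaw": 1},{"dx": -0.77,"dy": 2.9,"dz": 0,"turn": 0,"jaw": 1},{"dx": -1.16,"dy": 4.35,"dz": 0,"turn": 0,"jaw": 1},{"dx": -1.55,"dy": 5.8,"dz": 0,"turn": 0,"jaw": 1},{"dx": -1.93,"dy": 7.25,"dz": 0,"turn": 0,"jaw": 1}]}}

```text
time: 48.38
tool_pos: [0.5421, -0.1462, 0.2053]
tool_rot: [-0.0, 0.981, 0.192, -0.0]
contact_force: [-0.1, 1.8, 2.3]
gripper_width: 0.266
grasp_force: 59.5
```

Call:
{"api": "apply_moves", "payload": {"series": [{"dx": -0.39,"dy": 1.45,"dz": 0,"turn": 0,"jaw": 1},{"dx": -0.77,"dy": 2.9,"dz": 0,"turn": 0,"jaw": 1},{"dx": -1.16,"dy": 4.35,"dz": 0,"turn": 0,"jaw": 1},{"dx": -1.55,"dy": 5.8,"dz": 0,"turn": 0,"jaw": 1},{"dx": -1.93,"dy": 7.25,"dz": 0,"turn": 0,"jaw": 1}]}}

```text
time: 48.8
tool_pos: [0.5431, -0.1537, 0.2053]
tool_rot: [-0.0, 0.981, 0.192, -0.0]
contact_force: [-0.2, 1.5, 0.8]
gripper_width: 0.267
grasp_force: 59.5
```

Call:
{"api": "apply_moves", "payload": {"series": [{"dx": -0.39,"dy": 1.45,"dz": 0,"turn": 0,"jaw": 1},{"dx": -0.77,"dy": 2.9,"dz": 0,"turn": 0,"jaw": 1},{"dx": -1.16,"dy": 4.35,"dz": 0,"turn": 0,"jaw": 1},{"dx": -1.55,"dy": 5.8,"dz": 0,"turn": 0,"jaw": 1},{"dx": -1.93,"dy": 7.25,"dz": 0,"turn": 0,"jaw": 1}]}}

```text
time: 49.22
tool_pos: [0.544, -0.1611, 0.2053]
tool_rot: [-0.0, 0.981, 0.192, -0.0]
contact_force: [-0.7, 2.6, 2.0]
gripper_width: 0.267
grasp_force: 59.5
```

Call:
{"api": "apply_moves", "payload": {"series": [{"dx": -0.39,"dy": 1.45,"dz": 0,"turn": 0,"jaw": 1},{"dx": -0.77,"dy": 2.9,"dz": 0,"turn": 0,"jaw": 1},{"dx": -1.16,"dy": 4.35,"dz": 0,"turn": 0,"jaw": 1},{"dx": -1.55,"dy": 5.8,"dz": 0,"turn": 0,"jaw": 1},{"dx": -1.93,"dy": 7.25,"dz": 0,"turn": 0,"jaw": 1}]}}

```text
time: 49.63
tool_pos: [0.545, -0.1686, 0.2053]
tool_rot: [0.0, 0.981, 0.192, 0.0]
contact_force: [0.1, 1.9, 2.7]
gripper_width: 0.259
grasp_force: 59.5
```

Call:
{"api": "apply_moves", "payload": {"series": [{"dx": -0.39,"dy": 1.45,"dz": 0,"turn": 0,"jaw": 1},{"dx": -0.77,"dy": 2.9,"dz": 0,"turn": 0,"jaw": 1},{"dx": -1.16,"dy": 4.35,"dz": 0,"turn": 0,"jaw": 1},{"dx": -1.55,"dy": 5.8,"dz": 0,"turn": 0,"jaw": 1},{"dx": -1.93,"dy": 7.25,"dz": 0,"turn": 0,"jaw": 1}]}}

```text
time: 50.05
tool_pos: [0.5459, -0.176, 0.2053]
tool_rot: [-0.0, 0.981, 0.192, -0.0]
contact_force: [-0.1, 2.2, 1.9]
gripper_width: 0.264
grasp_force: 59.5
```

Call:
{"api": "apply_moves", "payload": {"series": [{"dx": -0.39,"dy": 1.45,"dz": 0,"turn": 0,"jaw": 1},{"dx": -0.77,"dy": 2.9,"dz": 0,"turn": 0,"jaw": 1},{"dx": -1.16,"dy": 4.35,"dz": 0,"turn": 0,"jaw": 1},{"dx": -1.55,"dy": 5.8,"dz": 0,"turn": 0,"jaw": 1},{"dx": -1.93,"dy": 7.25,"dz": 0,"turn": 0,"jaw": 1}]}}

```text
time: 50.47
tool_pos: [0.5468, -0.1834, 0.2053]
tool_rot: [-0.0, 0.981, 0.192, -0.0]
contact_force: [-0.1, 1.8, 1.8]
gripper_width: 0.273
grasp_force: 59.5
```

Call:
{"api": "apply_moves", "payload": {"series": [{"dx": 0,"dy": 0.5,"dz": 0,"turn": 0,"jaw": 1},{"dx": 0,"dy": 0.5,"dz": 0,"turn": 0,"jaw": 1},{"dx": 0,"dy": 0.5,"dz": 0,"turn": 0,"jaw": 1},{"dx": 0,"dy": 0.5,"dz": 0,"turn": 0,"jaw": 1},{"dx": 0,"dy": 0.5,"dz": 0,"turn": 0,"jaw": 1}]}}

```text
time: 50.88
tool_pos: [0.547, -0.1839, 0.2054]
tool_rot: [0.0, 0.981, 0.192, 0.0]
contact_force: [-0.1, 1.8, 2.1]
gripper_width: 0.266
grasp_force: 59.4
```

```bash
python3 plan.py | sed -n '1p;5,6p'
```

```text
tcp [ 0.547  -0.1839  0.2054] yaw 0.3868 tilt [ 0.0001 -0.0004] F [-0.1  1.8  2.1] w 0.266 t 50.9 need [0.0, -0.0, 0.2]
dist to vertices mm [2.000e-01 6.500e+01 1.477e+02 2.088e+02]
to vertex [-0.24 -0.06 -0.  ]
```

Call:
{"api": "apply_moves", "payload": {"series": [{"dx": 0,"dy": 0,"dz": -2,"turn": 0,"jaw": 1},{"dx": 0,"dy": 0,"dz": -4,"turn": 0,"jaw": 1},{"dx": 0,"dy": 0,"dz": -6,"turn": 0,"jaw": 1},{"dx": 0,"dy": 0,"dz": -8,"turn": 0,"jaw": 1},{"dx": 0,"dy": 0,"dz": -10,"turn": 0,"jaw": 1}]}}

```text
time: 51.3
tool_pos: [0.5468, -0.1839, 0.215]
tool_rot: [0.0, 0.981, 0.192, -0.0]
contact_force: [-0.5, -0.8, -1.5]
gripper_width: 0.266
grasp_force: 58.9
```

Call:
{"api": "apply_moves", "payload": {"series": [{"dx": 0,"dy": 0,"dz": -8,"turn": 0,"jaw": 1},{"dx": 0,"dy": 0,"dz": -20,"turn": 0,"jaw": 1},{"dx": 0,"dy": 0,"dz": -40,"turn": 0,"jaw": 1},{"dx": 0,"dy": 0,"dz": -58,"turn": 0,"jaw": 1},{"dx": 0,"dy": 0,"dz": -68,"turn": 0,"jaw": 1}]}}

```text
time: 51.72
tool_pos: [0.548, -0.1843, 0.2874]
tool_rot: [0.002, 0.981, 0.192, 0.002]
contact_force: [-0.4, 0.1, -1.6]
gripper_width: 0.263
grasp_force: 58.9
```

Call:
{"api": "apply_moves", "payload": {"series": [{"dx": -12,"dy": 13,"dz": 0,"turn": 0,"jaw": 1},{"dx": -35,"dy": 39,"dz": 0,"turn": 0,"jaw": 1},{"dx": -60,"dy": 67,"dz": 0,"turn": 0,"jaw": 1},{"dx": -85,"dy": 95,"dz": 0,"turn": 0,"jaw": 1},{"dx": -108,"dy": 120,"dz": 0,"turn": 0,"jaw": 1}]}}

```text
time: 52.13
tool_pos: [0.4915, -0.3374, 0.2841]
tool_rot: [0.001, 0.981, 0.192, 0.0]
contact_force: [0.0, 0.3, -1.7]
gripper_width: 0.265
grasp_force: 58.9
```

Call:
{"api": "apply_moves", "payload": {"series": [{"dx": -17,"dy": 19,"dz": 0,"turn": 0,"jaw": 1},{"dx": -28,"dy": 32,"dz": 0,"turn": 0,"jaw": 1},{"dx": -35,"dy": 40,"dz": 0,"turn": 0,"jaw": 1},{"dx": -35,"dy": 40,"dz": 0,"turn": 0,"jaw": 1},{"dx": -35,"dy": 40,"dz": 0,"turn": 0,"jaw": 1}]}}

```text
time: 52.55
tool_pos: [0.4751, -0.3857, 0.2835]
tool_rot: [-0.0, 0.981, 0.192, 0.0]
contact_force: [0.6, -0.4, -1.4]
gripper_width: 0.266
grasp_force: 58.9
```

Call:
{"api": "apply_moves", "payload": {"series": [{"dx": 0,"dy": 0,"dz": 0,"turn": 0,"jaw": 1},{"dx": 0,"dy": 0,"dz": 0,"turn": 0,"jaw": 1},{"dx": 0,"dy": 0,"dz": 0,"turn": 0,"jaw": 1},{"dx": 0,"dy": 0,"dz": 0,"turn": 0,"jaw": 1},{"dx": 0,"dy": 0,"dz": 0,"turn": 0,"jaw": 1}]}}

```text
time: 52.97
tool_pos: [0.4752, -0.3853, 0.2834]
tool_rot: [0.0, 0.981, 0.193, 0.0]
contact_force: [0.5, 0.7, -1.9]
gripper_width: 0.266
grasp_force: 58.9
```

```bash
python3 - <<'E'
from h import *
need((.4746,-.3861,.1452),np.radians(22.2))
f=grab_frame("wrist");g=grab_frame("top")
hsv=cv2.cvtColor(g["pixels"],cv2.COLOR_RGB2HSV)
s,p,r=tool();print("hole centre px", w2p(g,[[.475,-.3855,.1]]).round(1),"collar px",w2p(g,[p+r@[0,0,.045]]).round(1))
E
```

```text
tcp [ 0.4752 -0.3853  0.2834] yaw 0.3877 tilt [ 0.0001 -0.    ] F [ 0.5  0.7 -1.9] w 0.266 t 53.0 need [-0.9, 0.5, 138.2] 0.0002
hole centre px [[483.4 269.8]] collar px [[502.7 269. ]]
```

Call:
{"api": "apply_moves", "payload": {"series": [{"dx": -0.9,"dy": 0.5,"dz": 8,"turn": 0,"jaw": 1},{"dx": -0.9,"dy": 0.5,"dz": 18,"turn": 0,"jaw": 1},{"dx": -0.9,"dy": 0.5,"dz": 28,"turn": 0,"jaw": 1},{"dx": -0.9,"dy": 0.5,"dz": 38,"turn": 0,"jaw": 1},{"dx": -0.9,"dy": 0.5,"dz": 48,"turn": 0,"jaw": 1}]}}

```text
time: 53.48
tool_pos: [0.4739, -0.3863, 0.2332]
tool_rot: [-0.001, 0.981, 0.192, -0.0]
contact_force: [-0.3, -0.6, -1.2]
gripper_width: 0.268
grasp_force: 58.9
```

Call:
{"api": "apply_moves", "payload": {"series": [{"dx": 0,"dy": 0,"dz": 10,"turn": 0,"jaw": 1},{"dx": 0,"dy": 0,"dz": 20,"turn": 0,"jaw": 1},{"dx": 0,"dy": 0,"dz": 30,"turn": 0,"jaw": 1},{"dx": 0,"dy": 0,"dz": 38,"turn": 0,"jaw": 1},{"dx": 0,"dy": 0,"dz": 44,"turn": 0,"jaw": 1}]}}

```text
time: 53.9
tool_pos: [0.474, -0.3864, 0.1898]
tool_rot: [-0.001, 0.981, 0.192, -0.0]
contact_force: [0.5, -0.0, -1.4]
gripper_width: 0.265
grasp_force: 58.9
```

```bash
python3 - <<'E'
from h import *
need((.4746,-.3861,.1452),np.radians(22.2))
E
```

```text
tcp [ 0.474  -0.3864  0.1898] yaw 0.3868 tilt [-0.001  0.001] F [ 0.5 -0.  -1.4] w 0.265 t 53.9 need [0.7, 0.0, 44.6] -0.0007
```

The tip (z about 0.06) is inside the hole with no side force. Continue down.

Call:
{"api": "apply_moves", "payload": {"series": [{"dx": 0,"dy": 0,"dz": 10,"turn": 0,"jaw": 1},{"dx": 0,"dy": 0,"dz": 20,"turn": 0,"jaw": 1},{"dx": 0,"dy": 0,"dz": 30,"turn": 0,"jaw": 1},{"dx": 0,"dy": 0,"dz": 38,"turn": 0,"jaw": 1},{"dx": 0,"dy": 0,"dz": 41,"turn": 0,"jaw": 1}]}}

```text
time: 54.32
tool_pos: [0.4736, -0.3859, 0.148]
tool_rot: [-0.001, 0.981, 0.192, -0.001]
contact_force: [0.5, 0.7, -1.6]
gripper_width: 0.267
grasp_force: 58.8
```

Call:
{"api": "apply_moves", "payload": {"series": [{"dx": 0,"dy": 0,"dz": 1.5,"turn": 0,"jaw": 1},{"dx": 0,"dy": 0,"dz": 3,"turn": 0,"jaw": 1},{"dx": 0,"dy": 0,"dz": 4,"turn": 0,"jaw": 1},{"dx": 0,"dy": 0,"dz": 4,"turn": 0,"jaw": 1},{"dx": 0,"dy": 0,"dz": 4,"turn": 0,"jaw": 1}]}}

```text
time: 54.73
tool_pos: [0.4745, -0.3869, 0.1469]
tool_rot: [0.0, 0.981, 0.192, 0.0]
contact_force: [-0.4, -0.6, -1.6]
gripper_width: 0.264
grasp_force: 58.8
```

```bash
python3 - <<'E'
from h import *
need((.4746,-.3861,.1452),np.radians(22.2))
E
```

```text
tcp [ 0.4745 -0.3869  0.1469] yaw 0.3869 tilt [ 0.0006 -0.0007] F [-0.4 -0.6 -1.6] w 0.264 t 54.7 need [0.4, -0.7, 1.7] -0.0006
```

Call:
{"api": "apply_moves", "payload": {"series": [{"dx": 0,"dy": 0,"dz": 1,"turn": 0,"jaw": 1},{"dx": 0,"dy": 0,"dz": 2,"turn": 0,"jaw": 1},{"dx": 0,"dy": 0,"dz": 2,"turn": 0,"jaw": 1},{"dx": 0,"dy": 0,"dz": 2,"turn": 0,"jaw": 1},{"dx": 0,"dy": 0,"dz": 2,"turn": 0,"jaw": 1}]}}

```text
time: 55.15
tool_pos: [0.4746, -0.3869, 0.1452]
tool_rot: [0.0, 0.981, 0.192, 0.0]
contact_force: [-0.4, 1.2, 4.4]
gripper_width: 0.268
grasp_force: 59.4
```

Call:
{"api": "apply_moves", "payload": {"series": [{"dx": 0,"dy": 0,"dz": 0,"turn": 0,"jaw": 0.6},{"dx": 0,"dy": 0,"dz": 0,"turn": 0,"jaw": 0.4},{"dx": 0,"dy": 0,"dz": 0,"turn": 0,"jaw": 0.2},{"dx": 0,"dy": 0,"dz": 0,"turn": 0,"jaw": 0},{"dx": 0,"dy": 0,"dz": 0,"turn": 0,"jaw": 0}]}}

```text
time: 55.57
tool_pos: [0.4742, -0.3866, 0.144]
tool_rot: [-0.0, 0.981, 0.192, -0.0]
contact_force: [-0.4, 0.0, 0.9]
gripper_width: 0.94
grasp_force: 0.0
```

Call:
{"api": "apply_moves", "payload": {"series": [{"dx": 0,"dy": 0,"dz": -10,"turn": 0,"jaw": 0},{"dx": 0,"dy": 0,"dz": -40,"turn": 0,"jaw": 0},{"dx": 0,"dy": 0,"dz": -80,"turn": 0,"jaw": 0},{"dx": 0,"dy": 0,"dz": -120,"turn": 0,"jaw": 0},{"dx": 0,"dy": 0,"dz": -150,"turn": 0,"jaw": 0}]}}

```text
time: 55.98
tool_pos: [0.4747, -0.3871, 0.2991]
tool_rot: [0.002, 0.981, 0.192, 0.001]
contact_force: [0.4, -0.3, 1.2]
gripper_width: 1.003
grasp_force: 0.0
```

Call:
{"api": "apply_moves", "payload": {"series": [{"dx": -30,"dy": 0,"dz": -20,"turn": 0,"jaw": 0},{"dx": -60,"dy": 0,"dz": -20,"turn": 0,"jaw": 0},{"dx": -60,"dy": 0,"dz": -20,"turn": 0,"jaw": 0},{"dx": -60,"dy": 0,"dz": -20,"turn": 0,"jaw": 0},{"dx": -60,"dy": 0,"dz": -20,"turn": 0,"jaw": 0}]}}

```text
time: 56.4
tool_pos: [0.4188, -0.4091, 0.3142]
tool_rot: [-0.0, 0.981, 0.192, 0.0]
contact_force: [-0.6, 0.5, -0.4]
gripper_width: 1.002
grasp_force: 0.0
```

```bash
python3 - <<'E'
from h import *
need((.4746,-.3861,.1452))
g=grab_frame("scene");cv2.imwrite("pics/end.png",cv2.resize(g["pixels"][130:400,120:560,::-1],None,fx=1.8,fy=1.8))
f=grab_frame("top");pieces(f,.03);hsv=cv2.cvtColor(f["pixels"],cv2.COLOR_RGB2HSV)
M=np.zeros((480,640),np.uint8);M[255:325,125:200]=1
print("sweeper griptop",rect(f,(cv2.inRange(hsv,(22,150,190),(35,255,255))*M)>0,.12),"foot",rect(f,(cv2.inRange(hsv,(0,60,30),(18,255,150))*M)>0,.036))
w=grab_frame("wrist");hsv=cv2.cvtColor(w["pixels"],cv2.COLOR_RGB2HSV);m=cv2.inRange(hsv,(8,170,215),(22,255,255));m[300:]=0;print("tracer griptop",rect(w,m>0,.178))
E
```

```text
tcp [ 0.4188 -0.4091  0.3142] yaw 0.3865 tilt [0.0002 0.0005] F [-0.6  0.5 -0.4] w 1.002 t 56.4 need [60.3, -0.2, 169.1]
red 216 panel mm [-23. 170.] (61, 20, -8.2)
blue 267 panel mm [ 46. 192.] (48, 34, -64.7)
green 357 panel mm [ 64. 152.] (66, 33, 7.6)
yellow 296 panel mm [-78. 176.] (55, 33, 6.1)
brown 132 panel mm [130.  17.] (227, 3, -82.6)
brown 260 panel mm [-122.   -1.] (261, 6, -82.7)
sweeper griptop (454, 359, 26, 26, 67.1) foot (454, 355, 118, 34, -22.5)
tracer griptop (475, -386, 24, 23, -64.5)
```

View pics/end.png

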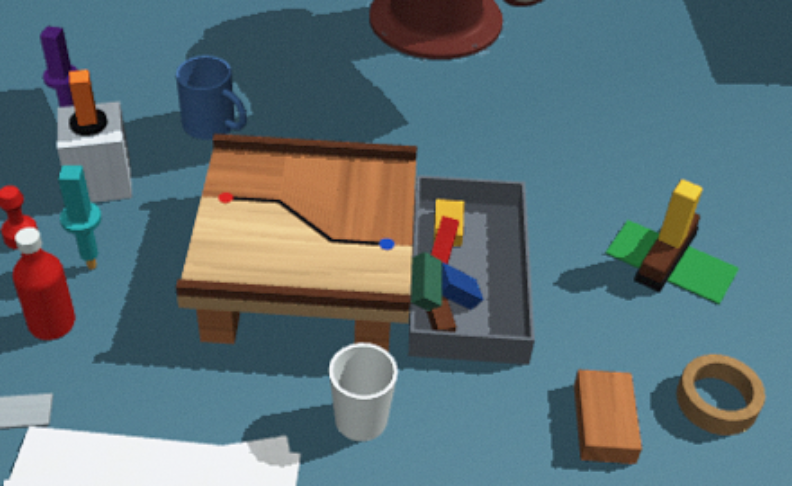

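The final view shows the tracer upright in its stand (88,120) and the sweeper on its mat (670,245). All five offcuts are in the tray around (445,260), and the bystanders look unmoved.

```bash
python3 -c "
from plant import ticket
print(ticket.job_done())"
```

```text
the job is handed in; nothing more can be done
None
```

The job is handed in, with no verdict returned: the final pictures showed all five offcuts in the tray, the tracer upright in its stand and the sweeper on its mat, and the seam was traced both ways at about 1.8 cm/s (slowing to 1.1–1.3 at bends and ends) with the tip about 5 mm in.

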